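Draw back a grease gun's follower for a new cartridge

TASK

The grease gun needs a new cartridge. Push its barrel straight down past the sprung jaw into the two forks of the bench clip, with the T-handle to your right, until it is fully home and the jaw has snapped shut over it. Then let go of the barrel, pull the T-handle straight out against its spring until the dark groove in the rod stands at the face of the end cap, and finish while holding it there; leave the cartridge, the pump head and the oil can where they are.

Things in the scene. Friction and masses are not known exactly. Their poses are not given: they have to be found in the camera images.
- grease_gun: grey tube 38 mm in diameter, 130 mm long between a steel hexagon (44 mm across flats) at each end, 0.4 kg, pump head off. Starts lying on its hexagon flats, to the left of the clip, axis 22 mm up. Origin: on the axis midway between the hexagons; x along the tube to the T-handle, z up. Along x: open threaded mouth ends at -90 mm, hexagons -79 to -65 and 65 to 83, T bar at 136 (home).
- cap_face (a point): centre of the flat end face of the cap's boss (about 20 mm in diameter) on the gun, where the rod comes out, 93 mm from the gun's origin. The groove in the rod is judged against this face.
- tee (a point): centre of the T-handle's cross bar, on the gun's axis. Bar 10 mm thick, 85 mm long, level and square to the gun; rod 9 mm in diameter. When home, 38 mm of bare rod lie between cap face and bar, so that fingers can pinch the rod or an arm of the bar from above. In the clip it is 60 mm above the bench.
- follower_rod (a joint): how far T-handle and rod are pulled out (m): 0 home, at most 0.095. A spring pulls it back: 4.4 N at first plus 0.11 N per mm, 11 N at the groove. The dark groove, 6 mm wide, is hidden in the gun when home; it begins to show at 0.059, its middle is at the cap face at 0.062, it is wholly out at 0.065.
- clip: fixed clip near the bench's front edge: wooden board 176 x 104 x 12 mm, two dark steel forks 14 mm thick, 55 mm either side of its middle (outer faces 124 mm apart, 96 mm free between them for the fingers). Origin: centre of the board's underside; x along the seated gun, to the robot's right (the gun's x must point the same way); y across, to the jaw; z up.
- clip_seat (a point): where the gun's origin lies when fully home: over the clip's middle, 60 mm above the bench. Each fork is 41 mm wide inside with a V bottom; its prongs end 88 mm above the bench on the fixed side (y negative), 60 mm on the jaw side. The gun's hexagons go outside the forks (3 mm play each way) and take the pull.
- clip_jaw (a joint): steel sprung jaw on the clip's y-positive side, one part with a nose over each fork; 0 shut, grows outwards (rad, at most 0.7). Hinge shaft 8 mm thick, 140 mm long, 36 mm beside the seat, 26 mm above the bench; sloping lead-ins end 107 mm up. The tube, pushed down with roughly 15 to 22 N, opens it to about 0.17, then it snaps shut over the tube; no catch.
- cartridge: grease cartridge, cardboard tube with grey plastic ends, 29 mm in diameter, 122 mm tall, standing beyond the clip; origin: centre of its foot. To be left alone.
- pump_head: the gun's pump head lying beyond the clip to the right: steel hexagon, grey casting, bent spout and lever, 230 mm long, 60 mm high; origin: on the axis of its hexagon, 22 mm up. To be left alone.
- oil_can: thumb oil can with a tall thin spout, 74 mm in diameter, 186 mm tall, standing beyond the clip to the left; origin: centre of its foot. To be left alone.

How it is judged:
By the outcome, as a careful person would: the job done as asked, in the order asked, and still so for the second after the job is handed in, while the arm keeps its last pose, push and grip.
It also fails if it takes over 51 s, if anything falls off the work surface, if the arm or the gripper's body presses on something with over 40 N, if the wrist force passes 120 N, or if a joint passes its speed limit or range.

ROBOT

A 6-joint arm with a two-finger parallel gripper is mounted at the origin on a cart in front of the work surface, level with it; the furniture and walls round the work are solid. World frame = base frame: x ahead of the robot, y to its left, z up, the work surface at z = 0. Lengths are in m, angles in degrees, forces in N, time in s.
With the tool pointing down it reaches from about 0.25 to 0.725 m from the base axis. Payload 4 kg.
Tool frame: the origin (TCP) lies at the very end of the fingers, on their centre line; the grasp point (between the pads) lies 19 mm behind it; y points along the fingers, z is the direction in which the jaws open and shut, and the axes are right-handed (so a half turn about y gives the same grasp; the last joint's range is limited). The gripper opens to 85 mm and grips with 20 to 120 N. Pads are 22 mm wide; open, the fingers measure 114 mm over their backs; the gripper's body (76 mm by 85 mm) begins 54 mm behind the grasp point. The pads swing forward as they close: fully open they stand 13 mm farther back than shut.
Start: joints at [-63.197, 13.785, 0.286, 76.501, 0, 90], TCP at [0.225, -0.446, 0.231] pointing down, gripper open.
Joint ranges: [-155.79, 155.79], [-60.16, 107.12], [-62.33, 73.08], [-114, 123.19], [-81.49, 82.49], [-180, 180]. Speed limits (degrees/s): [159.86, 159.86, 180, 180, 180, 180].

INTERFACE

Orientations are given as [roll, pitch, yaw] about the fixed x, y, z axes, in that order (R = Rz(yaw) Ry(pitch) Rx(roll)).
In Python, from workcell import r, vision gives the robot as it stands. The module is installed in compiled form; this text tells all that it offers.
- The arm moves only by the tool move_arm, never from a script. Its argument "steps" is a list that holds one entry, the list of rows, each a list of 7 numbers: the closure, from -1 (fully open) to 1 (shut), then the shift along the tool's x, y, z in m, then the turn, a rotation vector about the tool's x, y, z in rad. In form: [[[jaw, tx, ty, tz, rx, ry, rz], ...]]. A call has 1 to 10 rows; each row shifts and turns the commanded pose from where the row before left it, along the tool's axes as they then stand; what a row does not reach is not made up. A row lasts 1/10 s, in which the tool goes at most 50 mm and 8.59 degrees, less where a joint would pass 70% of its speed; a pose out of reach is approached as far as the arm can. A call is refused whole if a number of a shift passes 0.05 or a number of a turn 0.15, either way. A call with a gripper value outside its range is refused whole. The fingers move at their own pace and stop on an object; "squeeze" is the grip in N (left out, the last holds). Time passes only in rows, so rows that do not move let the fingers close. It gives the time, the measured TCP pose, the force and the opening at its end, in the units of the state.
- r.get_obs(): the state, without advancing time (a new reading comes with each control period).
- vision.grab_frame(name): name is "scene" or "top" or "wrist"; returns a dict with "image" (420x560x3 uint8, red, green, blue), "mtx" (3x3 intrinsics, pixels), "cam_to_world" (4x4, takes a point from camera to world coordinates). Camera axes: x right, y up, looking along -z (the intrinsics and any distortion apply to the point x, -y, -z); pixel columns grow to the right and rows downward; lengths in m; the calibration is good to about 2 mm. A picture is of the moment at which its call begins. There is no depth.
- r.job_done(): hands the job in, once; it reports no verdict.
The state is a dict: "clock": time; "joints": joint angles; "joint_vel": joint speeds; "joint_efforts": joint torques, N m; "tcp_pos": TCP position; "tcp_rot": TCP orientation; "wrist_force": force on the tool from outside, world axes, zero at the start; "torque": the same for the moment, N m; "finger_gap": opening from 0.0 (shut) to 1.0 (fully open).
Only numpy, scipy, OpenCV 4.12 (cv2) and the standard library are available. Lean on these libraries where they do the work, as an engineer would, in place of code of your own. Each camera call takes 0.05 s, during which the arm holds its last target.

## Working session

There is one attempt and no reset: what is moved stays moved. The work goes in short steps, Python scripts to look and compute and a tool call to move; the robot and the scene stay as the last step left them, time stands still between calls to the robot, and variables do not carry over. Pictures are saved under pics/ and viewed, and the job is handed in when it is done.

Besides the shell and the picture viewer there is one more tool, called after "Call:" by a JSON object that holds its "name" and its "arguments", one argument or row to a line. move_arm: Moves the arm, as the interface text tells. Its arguments: {"type":"object","properties":{"steps":{"type":"array"},"squeeze":{"type":"number"}},"required":["steps"]}

```bash
mkdir -p pics; cat > h.py <<'E'
import numpy as np, cv2, json
from workcell import r, vision
def grab(n,fn):
    f=vision.grab_frame(n); cv2.imwrite('pics/'+fn+'.png',f['image'][:,:,::-1])
    np.savez('pics/'+fn+'.npz',**{k:f[k] for k in ('image','mtx','cam_to_world')}); return f
def ray(f,u,v):
    K=f['mtx'];d=np.linalg.inv(K)@np.array([u,v,1.]);d=np.array([d[0],-d[1],-d[2]])
    T=f['cam_to_world'];return T[:3,3],T[:3,:3]@d
def onz(f,u,v,z):
    o,d=ray(f,u,v);return o+d*(z-o[2])/d[2]
def proj(f,p):
    T=f['cam_to_world'];q=T[:3,:3].T@(np.asarray(p)-T[:3,3]);q=np.array([q[0],-q[1],-q[2]]);q=f['mtx']@q;return q[:2]/q[2]
E
python3 - <<'E'
from h import *
print(r.get_obs())
for n in('scene','top','wrist'):
    f=grab(n,n+'0');print(n,f.keys(),f['mtx'].round(1).tolist(),f['cam_to_world'].round(3).tolist())
E
```

```text
{'clock': 0.0, 'joints': array([-6.31960084e+01,  1.38325599e+01,  2.12921042e-01,  7.65001815e+01,
       -3.87933779e-04,  8.99992877e+01]), 'joint_vel': array([ 0.00032319, -0.11162903,  0.0537247 , -0.05885423, -0.00241176,
       -0.05380495]), 'joint_efforts': array([ 1.10890574e-04, -3.72323549e+01,  2.52405435e+01,  1.71218847e-02,
        1.34059865e-04,  4.64015685e-06]), 'tcp_pos': array([ 0.22518465, -0.44571723,  0.23040451]), 'tcp_rot': array([-9.01198204e+01, -3.86443403e-04, -1.53195295e+02]), 'wrist_force': array([0.54443003, 0.08577517, 0.09417749]), 'torque': array([-0.01688999,  0.02029724, -0.01867605]), 'finger_gap': 1.0019404877342115}
scene dict_keys(['image', 'mtx', 'cam_to_world']) [[527.0, 0.0, 275.1], [0.0, 527.0, 210.4], [0.0, 0.0, 1.0]] [[0.867, 0.273, -0.417, 0.231], [-0.499, 0.494, -0.712, -0.346], [0.012, 0.825, 0.565, 0.58], [0.0, 0.0, 0.0, 1.0]]
top dict_keys(['image', 'mtx', 'cam_to_world']) [[416.9, 0.0, 275.9], [0.0, 416.9, 207.3], [0.0, 0.0, 1.0]] [[0.02, 0.984, -0.175, 0.48], [-1.0, 0.022, 0.009, 0.278], [0.013, 0.175, 0.985, 0.896], [0.0, 0.0, 0.0, 1.0]]
wrist dict_keys(['image', 'mtx', 'cam_to_world']) [[298.4, 0.0, 278.8], [0.0, 298.4, 207.2], [0.0, 0.0, 1.0]] [[0.451, 0.847, 0.281, 0.298], [-0.892, 0.429, 0.141, -0.41], [-0.001, -0.314, 0.949, 0.373], [0.0, 0.0, 0.0, 1.0]]
```

View pics/scene0.png

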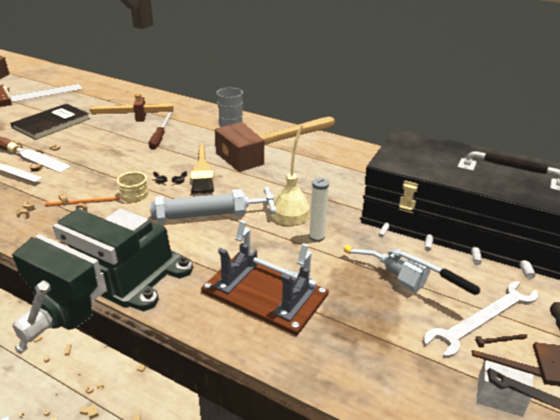

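View pics/top0.png

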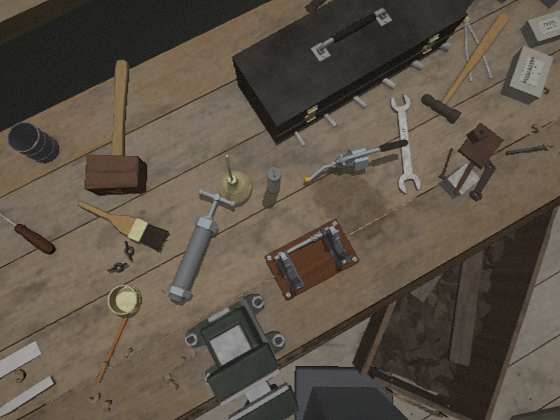

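View pics/wrist0.png

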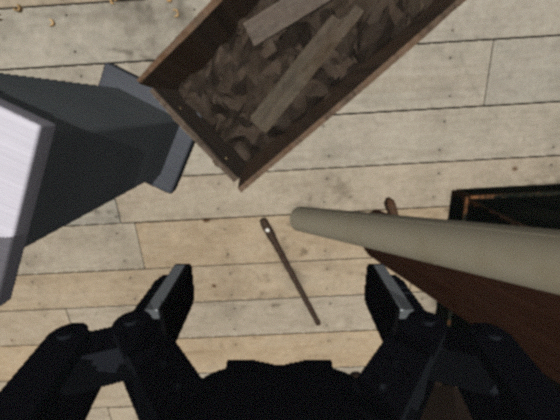

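The scene and top views show the gun at top pixels (180,293) to (217,198) and the clip at about (311,257), with its jaw side away from the robot. I'll enlarge both.

```bash
python3 - <<'E'
import cv2
i=cv2.imread('pics/top0.png')[170:320,150:380]; cv2.imwrite('pics/topc.png',cv2.resize(i,None,fx=3.4,fy=3.4,interpolation=cv2.INTER_CUBIC))
i=cv2.imread('pics/scene0.png')[170:340,140:340]; cv2.imwrite('pics/scc.png',cv2.resize(i,None,fx=3.5,fy=3.5,interpolation=cv2.INTER_CUBIC))
E
```

```text
(no output)
```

View pics/topc.png

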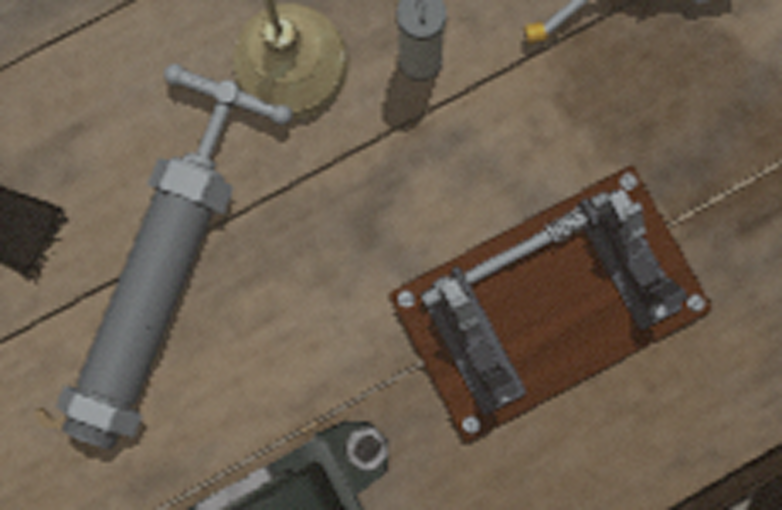

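View pics/scc.png

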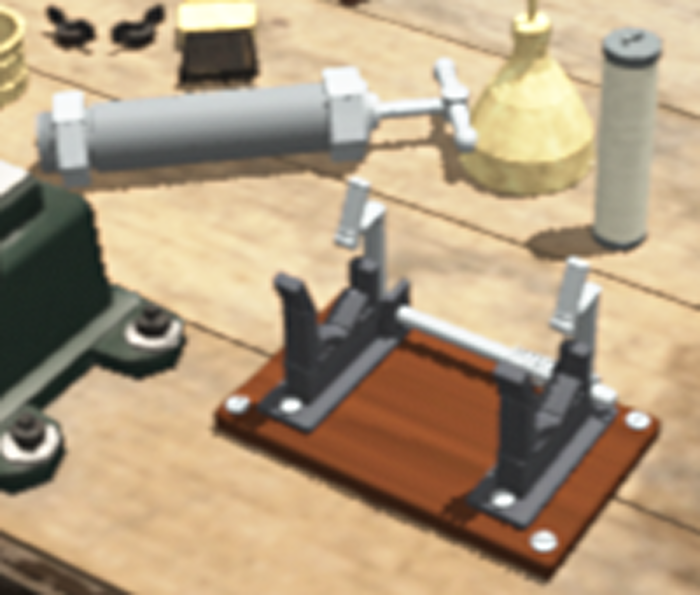

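```bash
cat > m.py <<'E'
from h import *
def ld(n):
    d=np.load('pics/'+n+'.npz');return {k:d[k] for k in d}
E
python3 - <<'E'
from m import *
for n in('top0','scene0'):
    f=ld(n); im=f['image'];hsv=cv2.cvtColor(im,cv2.COLOR_RGB2HSV)
    print(n,[hsv[v,u].tolist() for u,v in ([(310,270),(195,245),(185,270)] if n=='top0' else [(265,295),(200,208)])])
    h,s,v=cv2.split(hsv)
    m=((h<12)&(s>125)&(v>40)).astype(np.uint8)
    box=(255,210,370,310) if n=='top0' else (190,240,340,335)
    z=np.zeros_like(m);z[box[1]:box[3],box[0]:box[2]]=m[box[1]:box[3],box[0]:box[2]]
    pts=cv2.findNonZero(z); hull=cv2.convexHull(pts)
    w=np.array([onz(f,*(p[0]),0.012)[:2] for p in hull]).astype(np.float32)
    rc=cv2.minAreaRect(w);print(len(pts),rc); print(cv2.boxPoints(rc).round(4).tolist())
E
```

```text
top0 [[11, 147, 83], [98, 9, 116], [95, 13, 117]]
1430 ((0.5297291278839111, 0.19301709532737732), (0.10209585726261139, 0.17302018404006958), 29.03165054321289)
[[0.4431000053882599, 0.24390000104904175], [0.5271000266075134, 0.09260000288486481], [0.6162999868392944, 0.14219999313354492], [0.5324000120162964, 0.29339998960494995]]
scene0 [[10, 181, 159], [90, 6, 122]]
3161 ((0.5253267288208008, 0.1864732801914215), (0.10755465924739838, 0.17577509582042694), 29.737762451171875)
[[0.4350000023841858, 0.2361000031232834], [0.5221999883651733, 0.08349999785423279], [0.6155999898910522, 0.13680000603199005], [0.5284000039100647, 0.28949999809265137]]
```

```bash
python3 - <<'E'
from m import *
t=ld('top0');s=ld('scene0')
T=lambda u,v:(149.5+(u+.5)/3.4,169.5+(v+.5)/3.4)
S=lambda u,v:(139.5+(u+.5)/3.5,169.5+(v+.5)/3.5)
print('screws top');P=np.array([onz(t,*T(*p),.013)[:2] for p in [(471,426),(406,299),(628,181),(697,302)]]);print(P.round(4),P.mean(0))
print('screws scene');Q=np.array([onz(s,*S(*p),.013)[:2] for p in [(237,404),(638,420),(543,541)]]);print(Q.round(4), (Q[0]+Q[1])/2)
print('board corners scene',[onz(s,*S(*p),.012)[:2].round(4) for p in [(217,418),(660,430),(548,577)]])
def tri(p,q):
    o1,d1=ray(t,*p);o2,d2=ray(s,*q)
    A=np.c_[d1,-d2];x=np.linalg.lstsq(A,o2-o1,rcond=None)[0];a=o1+x[0]*d1;b=o2+x[1]*d2;return ((a+b)/2).round(4),((a-b)*1e3).round(1)
print('tee',tri(T(229,92),S(455,106)))
print('bar end1',tri(T(174,73),S(444,66)))
print('bar end2',tri(T(283,115),S(466,140)))
print('bar top plane', onz(t,*T(229,92),.024),onz(s,*S(455,106),.024))
print('mouth lowest', onz(t,*T(91,437),.022), onz(s,*S(40,140),.022))
print('screw2',tri(T(697,302),S(543,541)),tri(T(471,426),S(237,404)),tri(T(628,181),S(638,420)))
E
```

```text
screws top
[[0.4533 0.2407]
 [0.5295 0.2821]
 [0.6063 0.144 ]
 [0.5314 0.1015]] [0.53012762 0.1920855 ]
screws scene
[[0.4534 0.2402]
 [0.6054 0.1433]
 [0.5301 0.1021]] [0.52943607 0.19175337]
board corners scene [array([0.4423, 0.2371]), array([0.611, 0.134]), array([0.522 , 0.0851])]
tee (array([0.6556, 0.3969, 0.0196]), array([ 1.7, -0.8,  0.2]))
bar end1 (array([0.6669, 0.4312, 0.0235]), array([ 0.4, -0.2,  0.1]))
bar end2 (array([0.6418, 0.3619, 0.0221]), array([ 0.5, -0.2,  0.1]))
bar top plane [0.65558004 0.39595572 0.024     ] [0.65129041 0.39133763 0.024     ]
mouth lowest [0.44256563 0.4695967  0.022     ] [0.44227575 0.47225575 0.022     ]
screw2 (array([0.5307, 0.1018, 0.013 ]), array([ 1.3, -0.6,  0.2])) (array([0.4534, 0.2406, 0.0126]), array([-0.3,  0.1,  0. ])) (array([0.6062, 0.144 , 0.0121]), array([ 0.4, -0.2,  0.1]))
```

```bash
cat >> m.py <<'E'
from scipy.spatial.transform import Rotation as Ro
def pose():
    o=r.get_obs();return o['tcp_pos'],Ro.from_euler('xyz',o['tcp_rot'],degrees=True),o
def plan(tgt,yaw,n,jaw,start=None):
    if start is None:
        p,R,o=pose()
    else: p,R=start
    Rt=Ro.from_euler('xyz',[-90,0,yaw],degrees=True)
    rv=(R.inv()*Rt).as_rotvec()/n
    ps=np.linspace(p,tgt,n+1);rows=[];Rc=R;c=np.array(p)
    for k in range(n):
        s=Rc.inv().apply(ps[k+1]-c).round(4);q=rv.round(4)
        rows.append([jaw]+s.tolist()+q.tolist());c=c+Rc.apply(s);Rc=Rc*Ro.from_rotvec(q)
    for i in range(0,n,10): print(json.dumps([rows[i:i+10]]))
    print('ends',c.round(4),Rc.as_euler('xyz',degrees=True).round(2))
    return c,Rc
E
python3 - <<'E'
from m import *
t=ld('top0');s=ld('scene0')
# oil can spout tip, base ; vise
from m import *
def tri(p,q):
    o1,d1=ray(t,*p);o2,d2=ray(s,*q)
    A=np.c_[d1,-d2];x=np.linalg.lstsq(A,o2-o1,rcond=None)[0];a=o1+x[0]*d1;b=o2+x[1]*d2;return ((a+b)/2).round(4),((a-b)*1e3).round(1)
print('spout tip',tri((227,156),(299,126)))
print('can foot',onz(t,236,188,.02))
print('vise plate',tri((233,338),(125,220)))
print('pump spout tip',tri((308,180),(348,249)), onz(t,380,150,.03))
plan([0.50,0.40,0.23],-19.4,20,-1)
E
```

```text
spout tip (array([0.6952, 0.3612, 0.1826]), array([ 4.7, -2.4,  1.2]))
can foot [0.67639084 0.35657808 0.02      ]
vise plate (array([0.372 , 0.3459, 0.1011]), array([ 9.3, -2.8, -1.4]))
pump spout tip (array([0.6983, 0.2015, 0.0176]), array([-0.1,  0. , -0. ])) [0.76572868 0.04665139 0.03      ]
[[[-1, -0.0313, 0.0001, -0.0316, 0.0, -0.1168, -0.0001], [-1, -0.0348, 0.0001, -0.0276, 0.0, -0.1168, -0.0001], [-1, -0.0378, 0.0, -0.0235, 0.0, -0.1168, -0.0001], [-1, -0.0403, 0.0001, -0.0189, 0.0, -0.1168, -0.0001], [-1, -0.0422, 0.0001, -0.014, 0.0, -0.1168, -0.0001], [-1, -0.0435, 0.0, -0.0091, 0.0, -0.1168, -0.0001], [-1, -0.0443, 0.0001, -0.0039, 0.0, -0.1168, -0.0001], [-1, -0.0444, 0.0, 0.0013, 0.0, -0.1168, -0.0001], [-1, -0.044, 0.0001, 0.0064, 0.0, -0.1168, -0.0001], [-1, -0.043, 0.0, 0.0115, 0.0, -0.1168, -0.0001]]]
[[[-1, -0.0413, 0.0001, 0.0165, 0.0, -0.1168, -0.0001], [-1, -0.0391, 0.0, 0.0211, 0.0, -0.1168, -0.0001], [-1, -0.0364, 0.0, 0.0256, 0.0, -0.1168, -0.0001], [-1, -0.0331, 0.0001, 0.0297, 0.0, -0.1168, -0.0001], [-1, -0.0295, 0.0, 0.0333, 0.0, -0.1168, -0.0001], [-1, -0.0254, 0.0, 0.0365, 0.0, -0.1168, -0.0001], [-1, -0.021, 0.0, 0.0392, 0.0, -0.1168, -0.0001], [-1, -0.0163, 0.0001, 0.0414, 0.0, -0.1168, -0.0001], [-1, -0.0113, -0.0, 0.043, 0.0, -0.1168, -0.0001], [-1, -0.0062, -0.0, 0.044, 0.0, -0.1168, -0.0001]]]
ends [0.5  0.4  0.23] [-9.002e+01  3.000e-02 -1.936e+01]
```

Call:
{"name": "move_arm", "arguments": {
  "steps": [
    [[-1, -0.031, 0, -0.032, 0, -0.117, 0], [-1, -0.035, 0, -0.028, 0, -0.117, 0], [-1, -0.038, 0, -0.024, 0, -0.117, 0], [-1, -0.04, 0, -0.019, 0, -0.117, 0], [-1, -0.042, 0, -0.014, 0, -0.117, 0], [-1, -0.044, 0, -0.009, 0, -0.117, 0], [-1, -0.044, 0, -0.004, 0, -0.117, 0], [-1, -0.044, 0, 0.001, 0, -0.117, 0], [-1, -0.044, 0, 0.006, 0, -0.117, 0], [-1, -0.043, 0, 0.012, 0, -0.117, 0]]
  ]
}}

```text
clock: 1.15
tcp_pos: [0.3611, -0.0207, 0.2313]
tcp_rot: [-90.0, -0.0, -85.9]
wrist_force: [1.1, -0.7, -0.0]
finger_gap: 1.0
```

Call:
{"name": "move_arm", "arguments": {
  "steps": [
    [[-1, -0.041, 0, 0.017, 0, -0.117, 0], [-1, -0.039, 0, 0.021, 0, -0.117, 0], [-1, -0.036, 0, 0.026, 0, -0.117, 0], [-1, -0.033, 0, 0.03, 0, -0.117, 0], [-1, -0.03, 0, 0.033, 0, -0.117, 0], [-1, -0.025, 0, 0.037, 0, -0.117, 0], [-1, -0.021, 0, 0.039, 0, -0.117, 0], [-1, -0.016, 0, 0.041, 0, -0.117, 0], [-1, -0.011, 0, 0.043, 0, -0.117, 0], [-1, -0.006, 0, 0.044, 0, -0.117, 0]]
  ]
}}

```text
clock: 2.15
tcp_pos: [0.4991, 0.4013, 0.2308]
tcp_rot: [-90.0, 0.0, -18.8]
wrist_force: [0.5, 0.1, 1.1]
finger_gap: 0.997
```

```bash
python3 - <<'E'
from m import *
p,R,o=pose();print(o['clock'],p,o['tcp_rot'],o['joints'])
f=grab('wrist','wrist1');print(f['cam_to_world'].round(3).tolist())
E
```

```text
2.15 [0.49905794 0.40127814 0.2307626 ] [-9.00408282e+01  1.70689352e-02 -1.88362799e+01] [ 3.88052838e+01  3.04990219e+01  2.49208451e+01  8.44654470e+01
 -7.43342696e-03  5.76415605e+01]
[[0.322, -0.899, -0.298, 0.423], [0.947, 0.306, 0.103, 0.427], [-0.001, -0.315, 0.949, 0.373], [0.0, 0.0, 0.0, 1.0]]
```

View pics/wrist1.png

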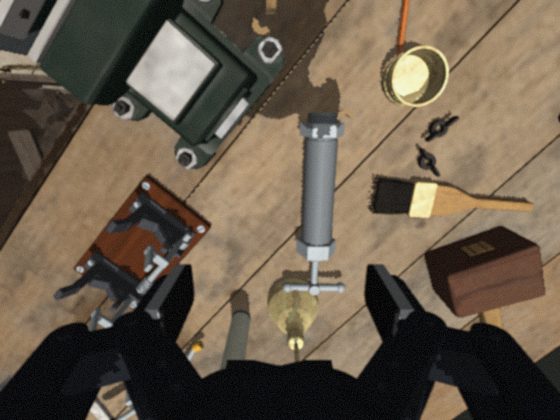

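Wrist view: mouth end at (322,116), tee at (315,289), oil can close behind the right arm of the T. I'll measure the gun axis here from the tube's edges.

```bash
python3 - <<'E'
from m import *
f=ld('wrist1'); im=f['image'];hsv=cv2.cvtColor(im,cv2.COLOR_RGB2HSV)
m=((hsv[...,1]<45)&(hsv[...,2]>55)).astype(np.uint8)
z=np.zeros_like(m);z[105:300,280:352]=m[105:300,280:352]
z=cv2.morphologyEx(z,cv2.MORPH_OPEN,np.ones((3,3)))
mid=[];rowsz=[]
for v in range(145,240,5):
    u=np.nonzero(z[v])[0]; mid.append((v,u.min(),u.max()))
print(mid)
C=f['cam_to_world'][:3,3]
pts=np.array([onz(f,(a+b)/2,v,.022)[:2] for v,a,b in mid])
vx,vy,x0,y0=cv2.fitLine(pts.astype(np.float32),cv2.DIST_HUBER,0,.01,.01).ravel()
print('axis yaw',np.degrees(np.arctan2(vy,vx)),x0,y0,'width',[np.hypot(*(onz(f,a,v,.022)-onz(f,b,v,.022))[:2]).round(4) for v,a,b in mid[::5]])
print('tee',onz(f,315,289,.024),'mouth',onz(f,323,113,.03),'hex edges',[onz(f,318,v,.044) for v in (241,262)],[onz(f,321,v,.044) for v in (122,136)])
big=cv2.resize(im[95:305,260:370],None,fx=2.8,fy=2.8,interpolation=cv2.INTER_CUBIC);cv2.imwrite('pics/w1c.png',big[:,:,::-1])
E
```

```text
[(145, np.int64(306), np.int64(336)), (150, np.int64(305), np.int64(336)), (155, np.int64(305), np.int64(336)), (160, np.int64(305), np.int64(335)), (165, np.int64(304), np.int64(335)), (170, np.int64(304), np.int64(335)), (175, np.int64(305), np.int64(334)), (180, np.int64(305), np.int64(334)), (185, np.int64(304), np.int64(334)), (190, np.int64(304), np.int64(334)), (195, np.int64(303), np.int64(333)), (200, np.int64(303), np.int64(333)), (205, np.int64(304), np.int64(332)), (210, np.int64(303), np.int64(332)), (215, np.int64(303), np.int64(332)), (220, np.int64(303), np.int64(331)), (225, np.int64(303), np.int64(331)), (230, np.int64(302), np.int64(331)), (235, np.int64(302), np.int64(331))]
axis yaw -19.105013 0.5329302 0.4407339 width [np.float64(0.0348), np.float64(0.0369), np.float64(0.0367), np.float64(0.0352)]
tee [0.65923415 0.39832816 0.024     ] mouth [0.44355639 0.47115099 0.03      ] hex edges [array([0.58248461, 0.42264957, 0.044     ]), array([0.60978595, 0.41459285, 0.044     ])] [array([0.45080508, 0.4648242 , 0.044     ]), array([0.46474279, 0.46075897, 0.044     ])]
```

View pics/w1c.png

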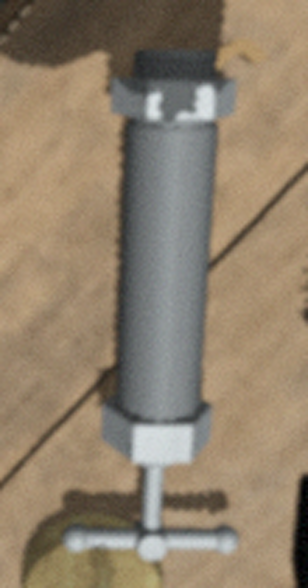

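```bash
python3 - <<'E'
from m import *
a=plan([0.532,0.441,0.10],-19.2,5,-1)
plan([0.532,0.441,0.003],-19.2,5,-1,a)
E
```

```text
[[[-1, 0.004, 0.0255, 0.0082, -0.0005, 0.0028, -0.0004], [-1, 0.0039, 0.0256, 0.0083, -0.0005, 0.0028, -0.0004], [-1, 0.0039, 0.0255, 0.0082, -0.0005, 0.0028, -0.0004], [-1, 0.0039, 0.0255, 0.0083, -0.0005, 0.0028, -0.0004], [-1, 0.0039, 0.0256, 0.0084, -0.0005, 0.0028, -0.0004]]]
ends [0.532 0.441 0.1  ] [-90.   -0.  -19.2]
[[[-1, -0.0, 0.0194, -0.0, 0.0, -0.0, 0.0], [-1, -0.0, 0.0194, -0.0, 0.0, -0.0, 0.0], [-1, -0.0, 0.0194, -0.0, 0.0, -0.0, 0.0], [-1, -0.0, 0.0194, -0.0, 0.0, -0.0, 0.0], [-1, -0.0, 0.0194, -0.0, 0.0, -0.0, 0.0]]]
ends [0.532 0.441 0.003] [-90.   -0.  -19.2]
```

Call:
{"name": "move_arm", "arguments": {
  "steps": [
    [[-1, 0.004, 0.025, 0.008, 0, 0.003, 0], [-1, 0.004, 0.026, 0.008, 0, 0.003, 0], [-1, 0.004, 0.026, 0.008, 0, 0.003, 0], [-1, 0.004, 0.026, 0.008, 0, 0.003, 0], [-1, 0.004, 0.026, 0.008, 0, 0.003, 0], [-1, 0, 0.024, 0, 0, 0, 0], [-1, 0, 0.024, 0, 0, 0, 0], [-1, 0, 0.024, 0, 0, 0, 0], [-1, 0, 0, 0, 0, 0, 0], [-1, 0, 0, 0, 0, 0, 0]]
  ]
}}

```text
clock: 3.2
tcp_pos: [0.5307, 0.4302, 0.0298]
tcp_rot: [-90.1, 0.1, -20.0]
wrist_force: [-0.3, 0.2, 1.0]
finger_gap: 1.001
```

```bash
python3 - <<'E'
from m import *
p,R,o=pose();print(o['clock'],p,o['tcp_rot'],o['wrist_force'])
f=grab('wrist','wrist2');plan([0.532,0.441,0.0035],-19.2,2,-1)
E
```

```text
3.2 [0.5307039  0.43018536 0.02977996] [-9.00936242e+01  5.73876680e-02 -2.00012677e+01] [-0.30859498  0.23918547  1.01340575]
[[[-1, -0.0015, 0.0138, 0.0048, -0.0004, -0.007, 0.0002], [-1, -0.0015, 0.0139, 0.0048, -0.0004, -0.007, 0.0002]]]
ends [0.532  0.441  0.0035] [-90.   -0.  -19.2]
```

View pics/wrist2.png

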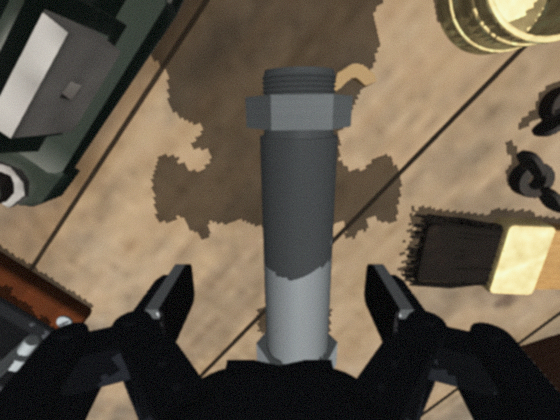

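Call:
{"name": "move_arm", "arguments": {
  "steps": [
    [[-1, -0.002, 0, 0.005, 0, -0.007, 0], [-1, -0.001, 0, 0.005, 0, -0.007, 0], [-1, 0, 0, 0, 0, 0, 0], [-1, 0, 0, 0, 0, 0, 0]]
  ]
}}

```text
clock: 3.65
tcp_pos: [0.5319, 0.4417, 0.031]
tcp_rot: [-89.9, -0.0, -19.2]
wrist_force: [0.7, 0.8, 0.4]
finger_gap: 1.001
```

```bash
python3 - <<'E'
from m import *
p,R,o=pose();print(o['clock'],p,o['tcp_rot'],o['wrist_force'])
f=grab('wrist','wrist3');plan([0.532,0.441,0.0035],-19.2,2,-1)
im=f['image'];hsv=cv2.cvtColor(im,cv2.COLOR_RGB2HSV)
m=((hsv[...,1]<70)&(hsv[...,2]>40)).astype(np.uint8)
mid=[]
for v in range(290,330,5):
    u=np.nonzero(m[v,240:350])[0]+240; mid.append((v,u.min(),u.max()))
print(mid,[onz(f,(a+b)/2,v,.022).round(4) for v,a,b in mid[::3]])
E
```

```text
3.65 [0.53192495 0.44172969 0.0309917 ] [-8.99435942e+01 -3.98399916e-02 -1.91533586e+01] [0.73391152 0.79166855 0.3926235 ]
[[[-1, 0.0002, 0.0136, -0.0002, -0.0002, 0.0003, 0.0002], [-1, 0.0001, 0.0136, -0.0001, -0.0002, 0.0003, 0.0002]]]
ends [0.532  0.441  0.0035] [-90.    0.  -19.2]
[(290, np.int64(245), np.int64(309)), (295, np.int64(245), np.int64(309)), (300, np.int64(245), np.int64(309)), (305, np.int64(245), np.int64(309)), (310, np.int64(246), np.int64(309)), (315, np.int64(243), np.int64(309)), (320, np.int64(246), np.int64(310)), (325, np.int64(246), np.int64(309))] [array([0.5519, 0.4338, 0.022 ]), array([0.5617, 0.4303, 0.022 ]), array([0.5722, 0.4273, 0.022 ])]
```

View pics/wrist3.png

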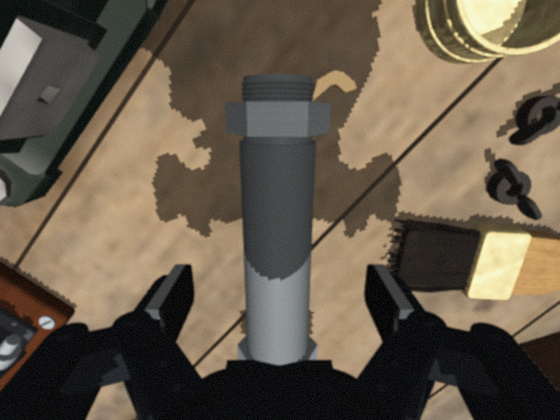

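The tube is centred between the pads (277 against 279), so I'll descend and close.

Call:
{"name": "move_arm", "arguments": {
  "steps": [
    [[-1, 0, 0.014, 0, 0, 0, 0], [-1, 0, 0.013, 0, 0, 0, 0], [-1, 0, 0, 0, 0, 0, 0], [0.3, 0, 0, 0, 0, 0, 0], [1, 0, 0, 0, 0, 0, 0], [1, 0, 0, 0, 0, 0, 0], [1, 0, 0, 0, 0, 0, 0], [1, 0, 0, 0, 0, 0, 0], [1, 0, 0, 0, 0, 0, 0], [1, 0, 0, 0, 0, 0, 0]]
  ],
  "squeeze": 60
}}

```text
clock: 4.7
tcp_pos: [0.5322, 0.4413, 0.0042]
tcp_rot: [-89.9, -0.0, -19.2]
wrist_force: [-0.6, -1.1, 5.9]
finger_gap: 0.429
```

```bash
python3 - <<'E'
from m import *
p,R,o=pose();print(o['clock'],p,o['tcp_rot'],o['wrist_force'],o['finger_gap'])
grab('wrist','wrist4');grab('scene','scene4')
E
```

```text
4.7 [0.53217345 0.44130674 0.00418007] [-8.99431164e+01 -4.80271503e-02 -1.91900031e+01] [-0.60909808 -1.08196949  5.90969121] 0.4292116611045963
```

View pics/wrist4.png

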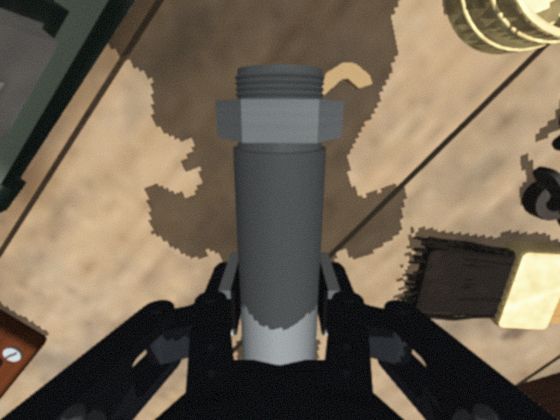

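View pics/scene4.png

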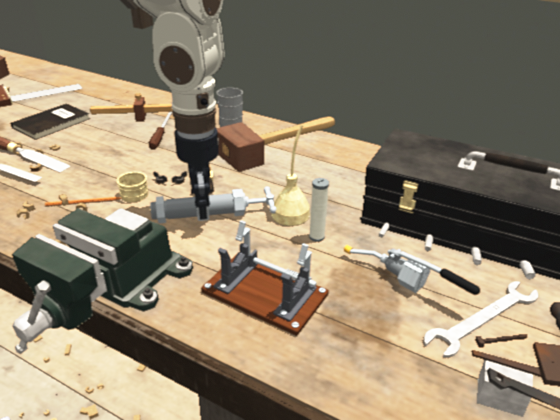

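```bash
python3 - <<'E'
from m import *
p,R,o=pose();f=ld('wrist4')
for n,u,v,z,gx in (('hexout',280,100,.044,-79),('hexin',280,143,.044,-65),('mouthrim',280,66,.022+.016,-90),('tube start',280,147,.041,-65)):
    w=onz(f,u,v,z)-p; print(n,R.inv().apply(w).round(4)*1e3,'gunx of TCP',gx-1e3*R.inv().apply(w)[0])
f=ld('scene4')
for u,v in ((248,196),(241,195)): print(R.inv().apply(onz(f,u,v,.035)-p))
a=plan([0.532,0.441,0.205],-19.2,6,1)
b=plan([0.532,0.192,0.205],-60.8,9,1,a)
E
```

```text
hexout [-82.7 -39.9   0.5] gunx of TCP 3.656961919833776
hexin [-69.  -39.9   0.5] gunx of TCP 3.992218024714248
mouthrim [-93.4 -33.9   0.5] gunx of TCP 3.3896202742017323
tube start [-67.3 -36.9   0.5] gunx of TCP 2.291425461611553
[ 0.08763941 -0.03074333 -0.004129  ]
[ 0.07496929 -0.03074808  0.0016062 ]
[[[1, 0.0, -0.0335, -0.0, -0.0002, 0.0, 0.0001], [1, 0.0, -0.0334, -0.0001, -0.0002, 0.0, 0.0001], [1, 0.0, -0.0335, 0.0, -0.0002, 0.0, 0.0001], [1, 0.0, -0.0335, -0.0, -0.0002, 0.0, 0.0001], [1, 0.0, -0.0334, -0.0001, -0.0002, 0.0, 0.0001], [1, 0.0, -0.0335, -0.0001, -0.0002, 0.0, 0.0001]]]
ends [0.5319 0.441  0.205 ] [-9.001e+01 -1.000e-02 -1.919e+01]
[[[1, 0.0091, 0.0, -0.0261, 0.0, 0.0807, 0.0], [1, 0.0112, 0.0, -0.0253, 0.0, 0.0807, 0.0], [1, 0.0132, 0.0, -0.0244, 0.0, 0.0807, 0.0], [1, 0.0151, 0.0, -0.0231, 0.0, 0.0807, 0.0], [1, 0.0169, 0.0, -0.0219, 0.0, 0.0807, 0.0], [1, 0.0186, 0.0, -0.0205, 0.0, 0.0807, 0.0], [1, 0.0202, 0.0, -0.0189, 0.0, 0.0807, 0.0], [1, 0.0217, 0.0, -0.0172, 0.0, 0.0807, 0.0], [1, 0.023, 0.0, -0.0153, 0.0, 0.0807, 0.0]]]
ends [0.5321 0.192  0.205 ] [-9.000e+01 -2.000e-02 -6.081e+01]
```

Call:
{"name": "move_arm", "arguments": {
  "steps": [
    [[1, 0, -0.01, 0, 0, 0, 0], [1, 0, -0.025, 0, 0, 0, 0], [1, 0, -0.035, 0, 0, 0, 0], [1, 0, -0.04, 0, 0, 0, 0], [1, 0, -0.04, 0, 0, 0, 0], [1, 0, -0.035, 0, 0, 0, 0], [1, 0, -0.016, 0, 0, 0, 0], [1, 0, 0, 0, 0, 0, 0], [1, 0, 0, 0, 0, 0, 0]]
  ],
  "squeeze": 80
}}

```text
clock: 5.7
tcp_pos: [0.531, 0.4408, 0.2026]
tcp_rot: [-90.1, 0.1, -19.2]
wrist_force: [-0.6, 0.2, -5.6]
finger_gap: 0.423
```

```bash
python3 - <<'E'
from m import *
p,R,o=pose();print(o['clock'],p,o['tcp_rot'],o['wrist_force'],o['finger_gap'])
grab('scene','scene5')
E
```

```text
5.7 [0.53102428 0.4407768  0.20258164] [-90.12475159   0.09802044 -19.17196865] [-0.55576427  0.18512817 -5.60852717] 0.4229220651680872
```

View pics/scene5.png

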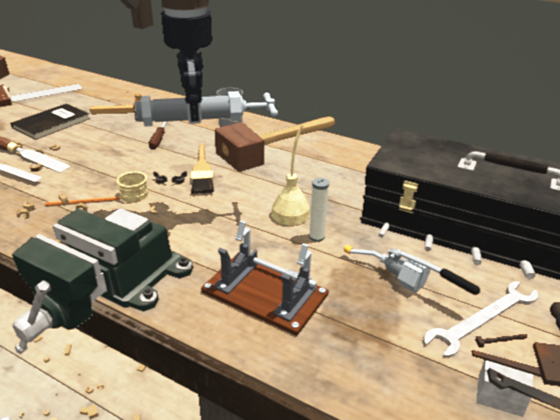

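Call:
{"name": "move_arm", "arguments": {
  "steps": [
    [[1, 0.009, -0.004, -0.026, 0, 0.081, 0], [1, 0.011, -0.004, -0.025, 0, 0.081, 0], [1, 0.013, 0, -0.024, 0, 0.081, 0], [1, 0.015, 0, -0.023, 0, 0.081, 0], [1, 0.017, 0, -0.022, 0, 0.081, 0], [1, 0.019, 0, -0.021, 0, 0.081, 0], [1, 0.02, 0, -0.019, 0, 0.081, 0], [1, 0.022, 0, -0.017, 0, 0.081, 0], [1, 0.023, 0, -0.015, 0, 0.081, 0], [1, 0, 0, 0, 0, 0, 0]]
  ]
}}

```text
clock: 6.75
tcp_pos: [0.5303, 0.1887, 0.2099]
tcp_rot: [-90.3, -0.0, -61.3]
wrist_force: [0.3, 1.0, -4.8]
finger_gap: 0.416
```

Call:
{"name": "move_arm", "arguments": {
  "steps": [
    [[1, 0, 0, 0, 0, 0, 0], [1, 0, 0, 0, 0, 0, 0]]
  ]
}}

```text
clock: 6.95
tcp_pos: [0.5312, 0.1929, 0.211]
tcp_rot: [-90.1, 0.0, -60.9]
wrist_force: [0.1, 0.5, -3.3]
finger_gap: 0.418
```

```bash
python3 - <<'E'
from m import *
p,R,o=pose();print(o['clock'],p,o['tcp_rot'],o['wrist_force'],o['finger_gap'])
w=grab('wrist','wrist6');t=grab('top','top6');grab('scene','scene6')
i=t['image'][:,:,::-1][140:330,170:400]; cv2.imwrite('pics/top6c.png',cv2.resize(i,None,fx=3,fy=3,interpolation=cv2.INTER_CUBIC))
yaw=np.radians(-60.8);d=np.array([np.cos(yaw),np.sin(yaw)])
tg=np.array([.5299,.192])+.0037*d;print('target',tg)
E
```

```text
6.95 [0.53117196 0.19291036 0.21097038] [-9.01252597e+01  4.87715997e-02 -6.08978685e+01] [ 0.0904116   0.52234784 -3.32227319] 0.41753932892906437
target [0.53170508 0.18877019]
```

View pics/wrist6.png

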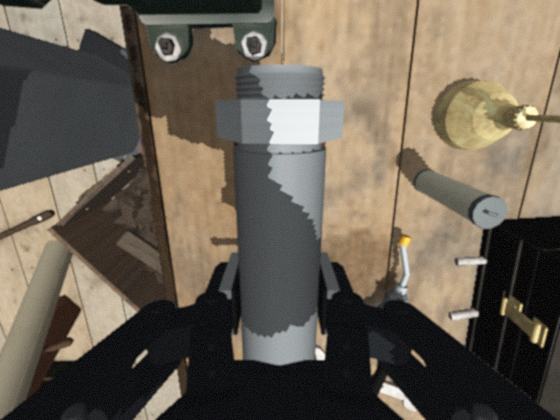

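View pics/top6c.png

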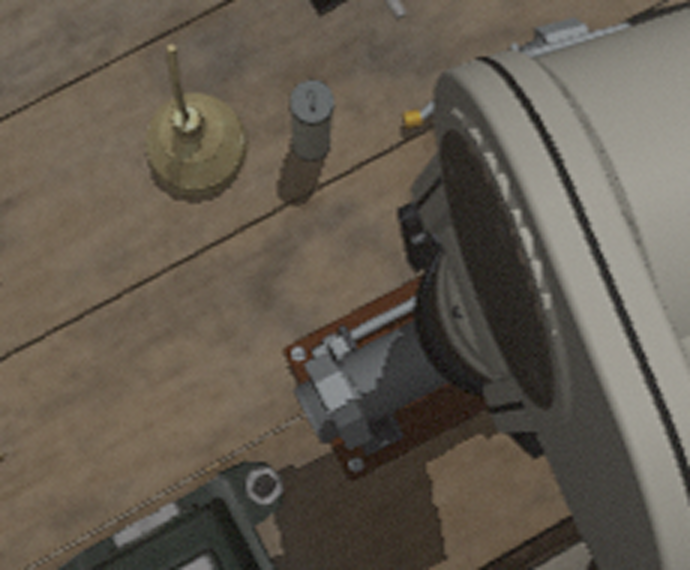

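View pics/scene6.png

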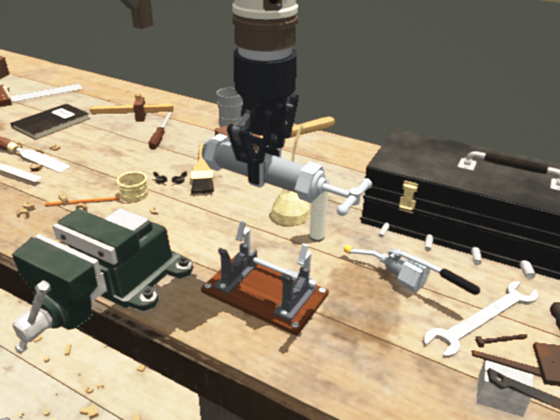

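```bash
python3 - <<'E'
from m import *
plan([.5317,.1888,.115],-60.8,5,1)
E
```

```text
[[[1, 0.0008, 0.0193, -0.0004, 0.0002, -0.0002, -0.0001], [1, 0.0009, 0.0194, -0.0004, 0.0002, -0.0002, -0.0001], [1, 0.0008, 0.0193, -0.0004, 0.0002, -0.0002, -0.0001], [1, 0.0008, 0.0194, -0.0004, 0.0002, -0.0002, -0.0001], [1, 0.0008, 0.0193, -0.0004, 0.0002, -0.0002, -0.0001]]]
ends [0.5317 0.1888 0.115 ] [-8.999e+01 -1.000e-02 -6.080e+01]
```

Call:
{"name": "move_arm", "arguments": {
  "steps": [
    [[1, 0.001, 0.015, 0, 0, 0, 0], [1, 0.001, 0.02, -0.001, 0, 0, 0], [1, 0.001, 0.02, 0, 0, 0, 0], [1, 0.001, 0.02, -0.001, 0, 0, 0], [1, 0, 0.015, 0, 0, 0, 0], [1, 0, 0.006, 0, 0, 0, 0], [1, 0, 0, 0, 0, 0, 0], [1, 0, 0, 0, 0, 0, 0]]
  ]
}}

```text
clock: 7.9
tcp_pos: [0.5325, 0.1886, 0.117]
tcp_rot: [-89.9, -0.0, -60.9]
wrist_force: [-0.7, -0.0, -5.1]
finger_gap: 0.42
```

```bash
python3 - <<'E'
from m import *
p,R,o=pose();print(o['clock'],p,o['tcp_rot'],o['wrist_force'],o['finger_gap'])
t=grab('wrist','wrist7')
t=grab('scene','scene7')
i=t['image'][:,:,::-1][150:350,180:380]; cv2.imwrite('pics/scene7c.png',cv2.resize(i,None,fx=3,fy=3,interpolation=cv2.INTER_CUBIC))
print(proj(t,[.5299,.192,.06]))
plan([.5317,.1888,.115],-60.8,2,1)
E
```

```text
7.9 [0.53253146 0.18862394 0.11701037] [-8.99309491e+01 -1.05686565e-02 -6.09186516e+01] [-0.66498899 -0.01164844 -5.05544672] 0.420091864865517
[264.65216948 264.19289215]
[[[1, -0.0004, 0.0012, -0.0005, -0.0012, -0.0011, 0.0002], [1, -0.0004, 0.0013, -0.0004, -0.0012, -0.0011, 0.0002]]]
ends [0.5317 0.1888 0.115 ] [-90.01  -0.   -60.81]
```

View pics/wrist7.png

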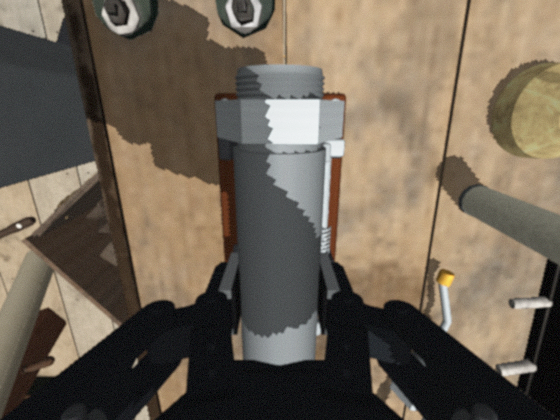

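View pics/scene7c.png

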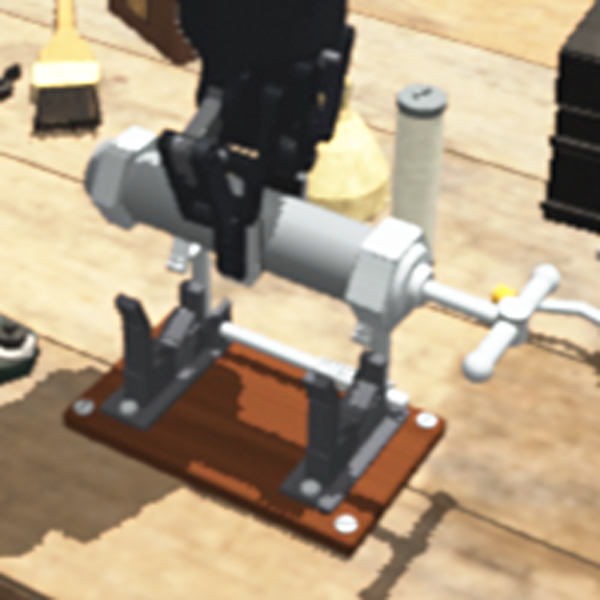

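```bash
python3 - <<'E'
from m import *
p,R,o=pose();f=ld('wrist7')
im=f['image'];cv2.imwrite('pics/w7c.png',cv2.resize(im[80:170,200:360],None,fx=4.5,fy=4.5,interpolation=cv2.INTER_CUBIC)[:,:,::-1])
for u,v in((217,95),(346,95),(281,95)): print('board end', (R.inv().apply(onz(f,u,v,.012)-p)*1e3).round(1), '-> clip centre x in tool', R.inv().apply(onz(f,u,v,.012)-p)[0]*1e3+88)
zh=p[2]+.018+.022
for v,g in((100,-79),(143,-65)): print('gun origin x in tool',R.inv().apply(onz(f,280,v,zh)-p)[0]*1e3-g)
E
```

```text
board end [-90.2 105.4 -47.9] -> clip centre x in tool -2.190796244355937
board end [-90.3 105.6  52.3] -> clip centre x in tool -2.268117749449729
board end [-90.2 105.5   1.8] -> clip centre x in tool -2.229147262342309
gun origin x in tool -4.087415431117989
gun origin x in tool -4.505060113111
```

View pics/w7c.png

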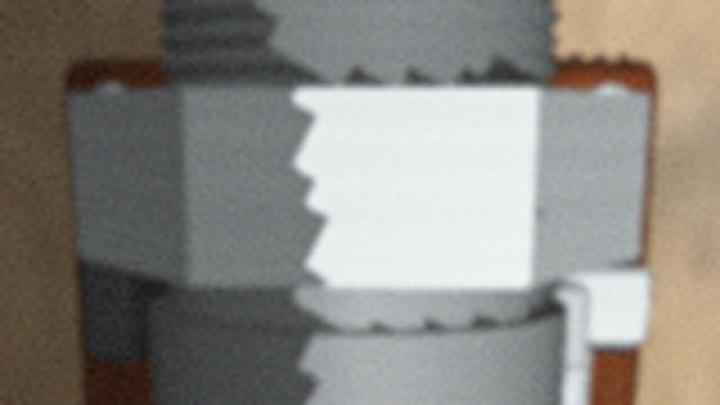

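Call:
{"name": "move_arm", "arguments": {
  "steps": [
    [[1, 0.001, 0.008, 0, 0, -0.002, 0], [1, 0, 0.008, 0, 0, 0, 0], [1, 0, 0.008, 0, 0, 0, 0], [1, 0, 0.006, 0, 0, 0, 0], [1, 0, 0, 0, 0, 0, 0]]
  ]
}}

```text
clock: 8.5
tcp_pos: [0.5314, 0.1868, 0.0847]
tcp_rot: [-90.2, 0.0, -60.8]
wrist_force: [0.5, 0.1, -3.9]
finger_gap: 0.418
```

```bash
python3 - <<'E'
from m import *
p,R,o=pose();print(o['clock'],p,o['tcp_rot'],o['wrist_force'],o['finger_gap'])
t=grab('scene','scene8')
i=t['image'][:,:,::-1][150:350,180:380]; cv2.imwrite('pics/scene8c.png',cv2.resize(i,None,fx=3,fy=3,interpolation=cv2.INTER_CUBIC))
E
```

```text
8.5 [0.53136857 0.18683156 0.08468051] [-9.01736075e+01  3.24614200e-02 -6.08375761e+01] [ 0.5390838   0.08172582 -3.92889175] 0.41802981069020884
```

View pics/scene8c.png

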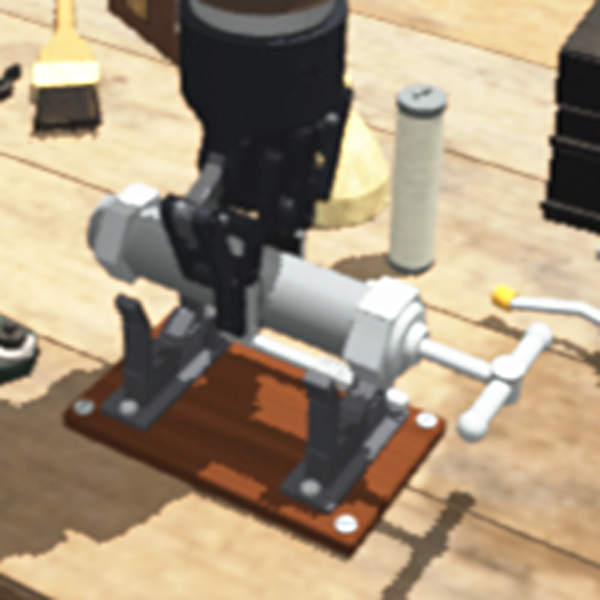

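Call:
{"name": "move_arm", "arguments": {
  "steps": [
    [[1, -0.001, 0, 0.001, 0, 0, 0], [1, 0, 0, 0, 0, 0, 0], [1, 0, 0, 0, 0, 0, 0]]
  ]
}}

```text
clock: 8.85
tcp_pos: [0.5327, 0.1884, 0.0865]
tcp_rot: [-90.0, -0.0, -60.8]
wrist_force: [-0.8, -1.0, -4.0]
finger_gap: 0.421
```

```bash
python3 - <<'E'
from m import *
p,R,o=pose();print(o['clock'],p,o['tcp_rot'],o['wrist_force'],o['finger_gap'])
f=grab('wrist','wrist9')
e=p[:2]-np.array([.5317,.1888]);c,s=np.cos(np.radians(-60.8)),np.sin(np.radians(-60.8));print('err x,z mm',1e3*(e@[c,s]),1e3*(e@[-s,c]))
im=f['image'];cv2.imwrite('pics/w9c.png',cv2.resize(im[50:280,170:390],None,fx=2.6,fy=2.6,interpolation=cv2.INTER_CUBIC)[:,:,::-1])
E
```

```text
8.85 [0.53272205 0.18841056 0.08645564] [-9.00205797e+01 -7.63899288e-03 -6.08479874e+01] [-0.7858758  -0.96126302 -3.97041209] 0.42092028832498013
err x,z mm 0.8385688276478352 0.702172644848256
```

View pics/w9c.png

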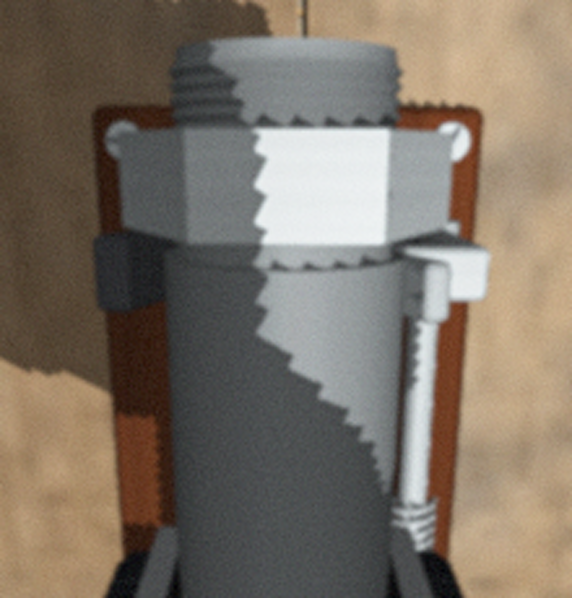

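```bash
python3 - <<'E'
from m import *
p,R,o=pose();f=ld('wrist9')
g=lambda u,v,z:(R.inv().apply(onz(f,169.5+(u+.5)/2.6,49.5+(v+.5)/2.6,z)-p)*1e3).round(1)
print('prong outer top',g(115,236,.088),'prong front top', g(115,307,.088),'expected -62,-48 => clip x0 at')
print('board end L/R',g(96,108,.012),g(482,108,.012))
print('screws',g(121,140,.013),g(455,141,.013),'expect x -80ish')
zh=p[2]+.018+.022
print('hex',g(300,127,zh),g(300,244,zh),'exp -79,-65')
print('tube edges',g(167,400,p[2]+.018),g(400,400,p[2]+.018))
E
```

```text
prong outer top [-66.2  -1.5 -29.5] prong front top [-53.4  -1.5 -30.4] expected -62,-48 => clip x0 at
board end L/R [-91.2  74.5 -48.4] [-91.2  74.4  52.2]
screws [-83.3  73.5 -42.2] [-83.1  73.4  45.5] expect x -80ish
hex [-83.4 -40.    2.6] [-69.1 -40.    2.7] exp -79,-65
tube edges [-40.8 -18.  -19.1] [-40.8 -18.   20.1]
```

Call:
{"name": "move_arm", "arguments": {
  "steps": [
    [[1, 0, 0.006, 0, 0, 0, 0], [1, 0, 0.006, 0, 0, 0, 0], [1, 0, 0.004, 0, 0, 0, 0], [1, 0, 0, 0, 0, 0, 0]]
  ],
  "squeeze": 90
}}

```text
clock: 9.3
tcp_pos: [0.5325, 0.1879, 0.0766]
tcp_rot: [-89.9, -0.1, -60.9]
wrist_force: [-15.7, -7.1, 32.3]
finger_gap: 0.417
```

```bash
python3 - <<'E'
from m import *
p,R,o=pose();print(o['clock'],p,o['tcp_rot'],o['wrist_force'],o['torque'],o['finger_gap'])
e=p[:2]-np.array([.5317,.1888]);c,s=np.cos(np.radians(-60.8)),np.sin(np.radians(-60.8));print('err x,z mm',1e3*(e@[c,s]),1e3*(e@[-s,c]))
t=grab('scene','scene10')
i=t['image'][:,:,::-1][150:350,180:380]; cv2.imwrite('pics/scene10c.png',cv2.resize(i,None,fx=3,fy=3,interpolation=cv2.INTER_CUBIC))
E
```

```text
9.3 [0.5325111  0.18792186 0.07659507] [-8.98512297e+01 -7.95638493e-02 -6.08562230e+01] [-15.6628731   -7.14015784  32.3135837 ] [-1.25123784  2.8540712  -0.08446184] 0.41677969424183076
err x,z mm 1.1622475887139714 0.2796143130833097
```

View pics/scene10c.png

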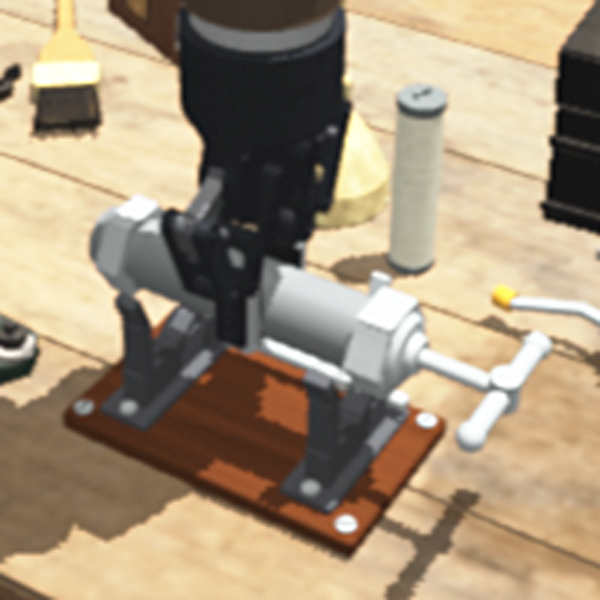

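```bash
python3 - <<'E'
from m import *
p,R,o=pose();f=grab('wrist','wrist11');print(o['wrist_force'],p)
im=f['image'];cv2.imwrite('pics/w11c.png',cv2.resize(im[50:280,170:390],None,fx=2.6,fy=2.6,interpolation=cv2.INTER_CUBIC)[:,:,::-1])
f=ld('top6');t=grab('top','top11');cv2.imwrite('pics/t11c.png',cv2.resize(t['image'][220:310,250:370],None,fx=5,fy=5,interpolation=cv2.INTER_CUBIC)[:,:,::-1])
E
```

```text
[-15.47697649  -6.74151743  32.59435492] [0.53274186 0.18803757 0.07661394]
```

View pics/w11c.png

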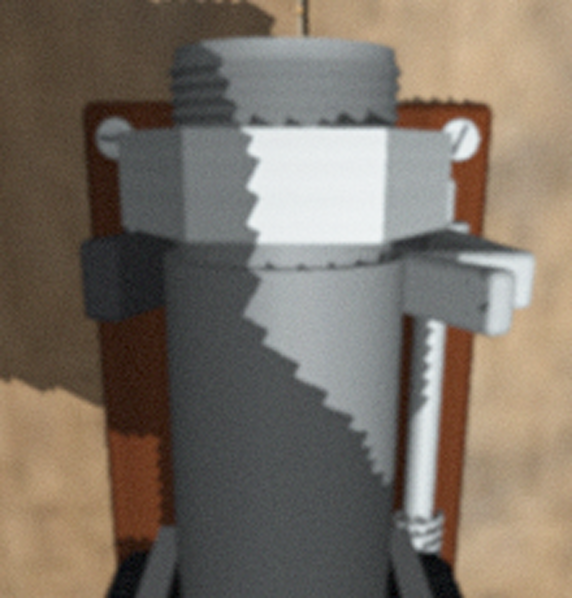

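View pics/t11c.png

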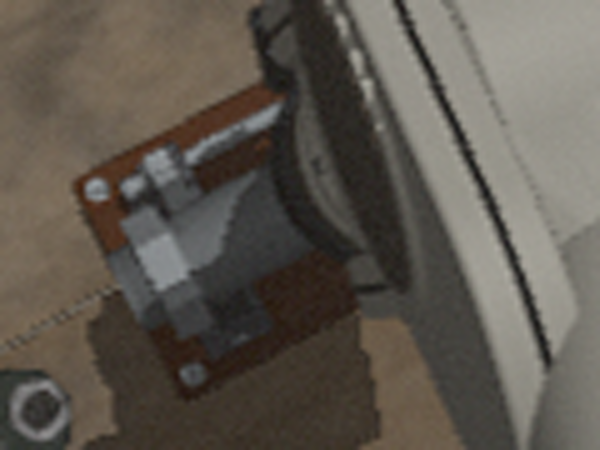

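Call:
{"name": "move_arm", "arguments": {
  "steps": [
    [[1, 0, 0.004, 0, 0, 0, 0], [1, 0, 0.004, 0, 0, 0, 0], [1, 0, 0, 0, 0, 0, 0]]
  ]
}}

```text
clock: 9.75
tcp_pos: [0.5312, 0.188, 0.0616]
tcp_rot: [-90.2, 0.0, -60.8]
wrist_force: [-4.7, -0.8, -4.8]
finger_gap: 0.422
```

```bash
python3 - <<'E'
from m import *
p,R,o=pose();print(o['clock'],p,o['tcp_rot'],o['wrist_force'],o['torque'],o['finger_gap'])
e=p[:2]-np.array([.5317,.1888]);c,s=np.cos(np.radians(-60.8)),np.sin(np.radians(-60.8));print('err x,z mm',1e3*(e@[c,s]),1e3*(e@[-s,c]))
f=grab('wrist','wrist12')
im=f['image'];cv2.imwrite('pics/w12c.png',cv2.resize(im[50:280,170:390],None,fx=2.6,fy=2.6,interpolation=cv2.INTER_CUBIC)[:,:,::-1])
E
```

```text
9.75 [0.5311791  0.1879725  0.06163068] [-9.01710279e+01  3.20625843e-02 -6.08266653e+01] [-4.69925395 -0.79027975 -4.83777831] [-0.59002787  0.56743597  0.02416037] 0.4216636400060601
err x,z mm 0.46821626841748953 -0.8584129372279915
```

View pics/w12c.png

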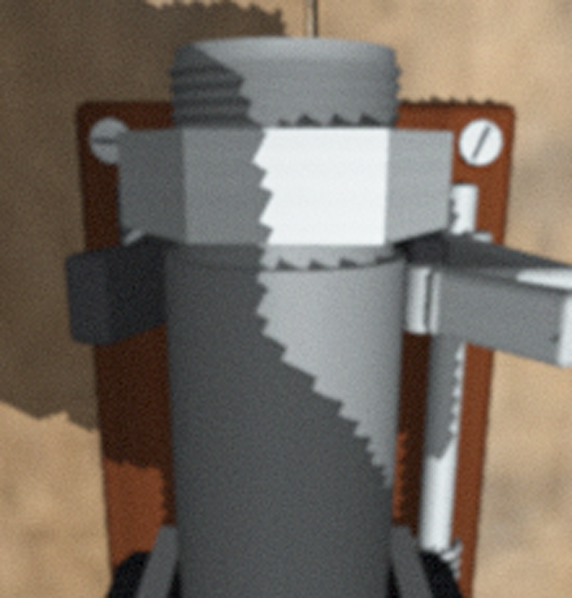

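Call:
{"name": "move_arm", "arguments": {
  "steps": [
    [[1, 0, 0.005, 0, 0, 0, 0], [1, 0, 0.005, 0, 0, 0, 0], [1, 0, 0.005, 0, 0, 0, 0], [1, 0, 0.004, 0, 0, 0, 0], [1, 0, 0, 0, 0, 0, 0]]
  ]
}}

```text
clock: 10.3
tcp_pos: [0.5336, 0.1889, 0.043]
tcp_rot: [-89.9, -0.0, -60.8]
wrist_force: [-0.1, -1.1, -5.6]
finger_gap: 0.414
```

```bash
python3 - <<'E'
from m import *
p,R,o=pose();print(o['clock'],p,o['tcp_rot'],o['wrist_force'],o['torque'],o['finger_gap'])
f=grab('wrist','wrist13')
im=f['image'];cv2.imwrite('pics/w13c.png',cv2.resize(im[50:280,170:390],None,fx=2.6,fy=2.6,interpolation=cv2.INTER_CUBIC)[:,:,::-1])
E
```

```text
10.3 [0.53363321 0.1888938  0.04301448] [-8.99333483e+01 -8.34358407e-03 -6.08455573e+01] [-0.11884619 -1.06000336 -5.59859111] [-0.11758018  0.17007812  0.09111837] 0.4143542743853598
```

View pics/w13c.png

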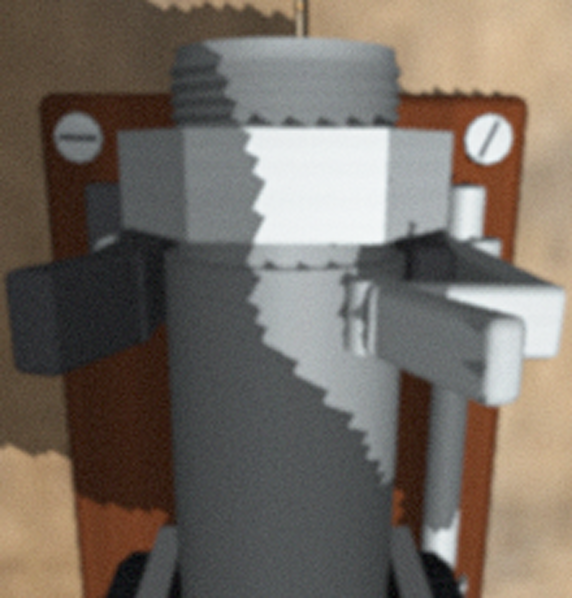

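The jaw has snapped over the tube. I'll press on to be sure the gun is fully home.

Call:
{"name": "move_arm", "arguments": {
  "steps": [
    [[1, 0, 0.002, 0, 0, 0, 0], [1, 0, 0.002, 0, 0, 0, 0], [1, 0, 0, 0, 0, 0, 0]]
  ]
}}

```text
clock: 10.65
tcp_pos: [0.5338, 0.189, 0.0424]
tcp_rot: [-89.8, -0.0, -60.8]
wrist_force: [-6.7, -1.9, 11.0]
finger_gap: 0.415
```

```bash
python3 - <<'E'
from m import *
p,R,o=pose();print(o['clock'],p,o['tcp_rot'],o['wrist_force'],o['torque'],o['finger_gap'])
E
```

```text
10.65 [0.53383936 0.18900931 0.04238447] [-8.98077716e+01 -2.34137211e-02 -6.08447552e+01] [-6.71336097 -1.90145042 10.95918159] [-0.40230174  1.23442557 -0.02333235] 0.41538477394576934
```

Call:
{"name": "move_arm", "arguments": {
  "steps": [
    [[1, 0, 0.002, -0.0005, 0, 0, 0], [1, 0, 0.001, 0, 0, 0, 0], [1, 0, 0, 0, 0, 0, 0]]
  ]
}}

```text
clock: 10.95
tcp_pos: [0.5339, 0.189, 0.0422]
tcp_rot: [-89.7, -0.0, -60.8]
wrist_force: [-10.8, -4.1, 25.8]
finger_gap: 0.418
```

```bash
python3 - <<'E'
from m import *
p,R,o=pose();print(o['clock'],p,o['tcp_rot'],o['wrist_force'],o['torque'],o['finger_gap'])
t=grab('scene','scene14')
i=t['image'][:,:,::-1][150:350,180:380]; cv2.imwrite('pics/scene14c.png',cv2.resize(i,None,fx=3,fy=3,interpolation=cv2.INTER_CUBIC))
E
```

```text
10.95 [0.5339035  0.18901171 0.04223278] [-8.96648321e+01 -3.87543022e-02 -6.08419383e+01] [-10.76479298  -4.06469774  25.77108265] [-0.69449505  2.1436329  -0.0118127 ] 0.4179332908828554
```

View pics/scene14c.png

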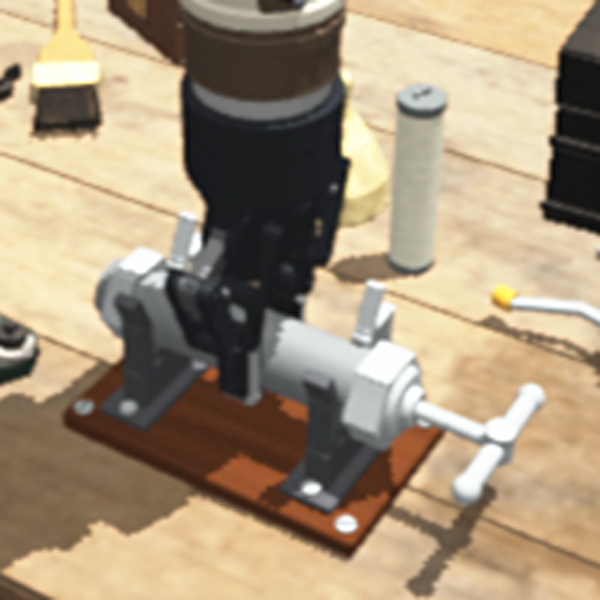

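Call:
{"name": "move_arm", "arguments": {
  "steps": [
    [[1, 0, -0.003, 0, 0, 0, 0], [-0.6, 0, 0, 0, 0, 0, 0], [-0.6, 0, 0, 0, 0, 0, 0], [-0.6, 0, 0, 0, 0, 0, 0], [-0.6, 0, 0, 0, 0, 0, 0], [-0.6, 0, 0, 0, 0, 0, 0]]
  ]
}}

```text
clock: 11.6
tcp_pos: [0.5325, 0.1884, 0.039]
tcp_rot: [-90.0, 0.0, -60.8]
wrist_force: [-0.1, -0.9, 0.3]
finger_gap: 0.796
```

```bash
python3 - <<'E'
from m import *
p,R,o=pose();print(o['clock'],p,o['tcp_rot'],o['wrist_force'],o['torque'],o['finger_gap'])
E
```

```text
11.6 [0.53253238 0.18835424 0.0389573 ] [-9.00152884e+01  1.17206217e-03 -6.08371500e+01] [-0.08135052 -0.85503956  0.32056472] [-0.01371119  0.0031019  -0.00724914] 0.795737772834344
```

Call:
{"name": "move_arm", "arguments": {
  "steps": [
    [[-0.6, 0, -0.015, 0, 0, 0, 0], [-0.6, 0, -0.03, 0, 0, 0, 0], [-0.6, 0, -0.04, 0, 0, 0, 0], [-0.6, 0, -0.035, 0, 0, 0, 0], [-0.6, 0, -0.015, 0, 0, 0, 0], [-0.6, 0, 0, 0, 0, 0, 0]]
  ]
}}

```text
clock: 12.2
tcp_pos: [0.5344, 0.189, 0.1773]
tcp_rot: [-89.6, -0.1, -60.8]
wrist_force: [-0.0, -0.5, -0.3]
finger_gap: 0.799
```

```bash
python3 - <<'E'
from m import *
p,R,o=pose();print(o['clock'],p,o['tcp_rot'],o['wrist_force'],o['finger_gap'])
t=grab('scene','scene15')
i=t['image'][:,:,::-1][150:350,180:380]; cv2.imwrite('pics/scene15c.png',cv2.resize(i,None,fx=3,fy=3,interpolation=cv2.INTER_CUBIC))
f=grab('wrist','wrist15')
E
```

```text
12.2 [0.53443081 0.18902032 0.17730533] [-8.96412119e+01 -6.21317237e-02 -6.08409975e+01] [-0.02874141 -0.49524449 -0.29245813] 0.7991363698505063
```

View pics/scene15c.png

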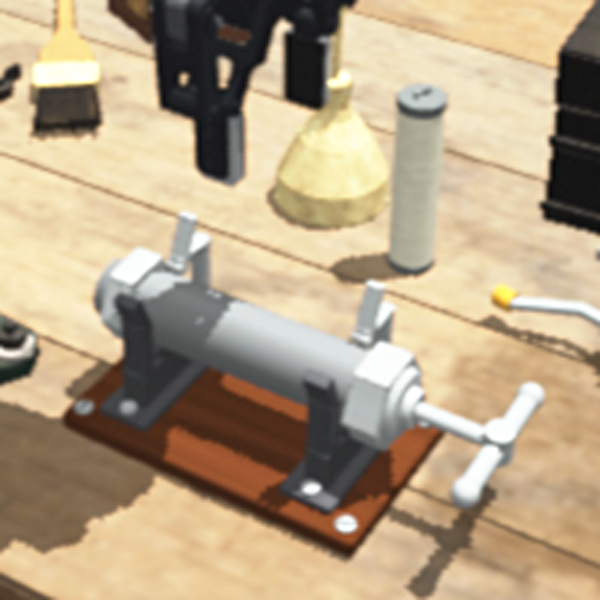

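View pics/wrist15.png

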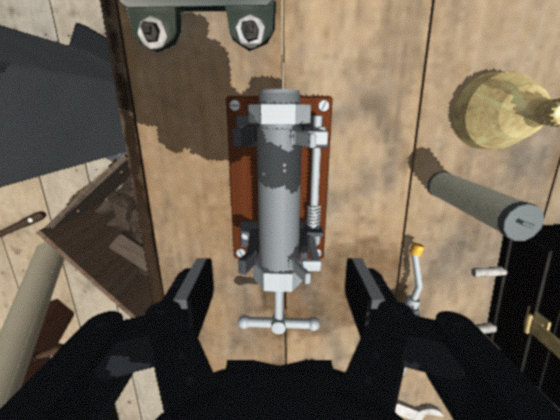

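```bash
cat >> m.py <<'E'
def tri2(f1,p,f2,q):
    o1,d1=ray(f1,*p);o2,d2=ray(f2,*q)
    A=np.c_[d1,-d2];x=np.linalg.lstsq(A,o2-o1,rcond=None)[0];a=o1+x[0]*d1;b=o2+x[1]*d2;return ((a+b)/2).round(4),((a-b)*1e3).round(1)
E
python3 - <<'E'
from m import *
s=ld('scene15');w=ld('wrist15');p,R,o=pose()
c=lambda u,v:(179.5+(u+.5)/3,149.5+(v+.5)/3)
print('tee',tri2(w,(279,325),s,c(500,430)))
print('ends',tri2(w,(244,323),s,c(466,490)),tri2(w,(315,324),s,c(534,396)))
d=np.array([np.cos(np.radians(-60.8)),np.sin(np.radians(-60.8))])
tee=np.array([.5299,.192])+.136*d;print('expected tee',tee,'gun x from tcp now')
print('tee at z=.065 wrist',onz(w,279,325,.065),'scene',onz(s,*c(500,430),.065))
g=np.array([.5299,.192])+.118*d; print('rod grasp',g)
a=plan([*g,.15],-60.8,4,-.6)
E
```

```text
tee (array([0.5974, 0.0754, 0.0657]), array([ 0.6, -0.1,  0.3]))
ends (array([0.5657, 0.056 , 0.0597]), array([ 2.3, -0.5,  1.1])) (array([0.6309, 0.0913, 0.0604]), array([ 1.9, -0.3,  1.2]))
expected tee [0.59624891 0.0732826 ] gun x from tcp now
tee at z=.065 wrist [0.59800998 0.07475052 0.065     ] scene [0.59741308 0.07588568 0.065     ]
rod grasp [0.58746744 0.08899519]
[[[-0.6, 0.0284, 0.0059, -0.0, 0.0001, -0.0002, -0.0], [-0.6, 0.0284, 0.0059, -0.0001, 0.0001, -0.0002, -0.0], [-0.6, 0.0284, 0.0059, 0.0, 0.0001, -0.0002, -0.0], [-0.6, 0.0284, 0.0059, -0.0, 0.0001, -0.0002, -0.0]]]
ends [0.5875 0.089  0.15  ] [-9.001e+01  1.000e-02 -6.079e+01]
```

```bash
python3 - <<'E'
from m import *
a=plan([.588,.0922,.12],-60.8,5,-.6)
E
```

```text
[[[-0.6, 0.0222, 0.0107, 0.0004, 0.0001, -0.0001, -0.0], [-0.6, 0.0222, 0.0107, 0.0004, 0.0001, -0.0001, -0.0], [-0.6, 0.0222, 0.0108, 0.0004, 0.0001, -0.0001, -0.0], [-0.6, 0.0222, 0.0107, 0.0003, 0.0001, -0.0001, -0.0], [-0.6, 0.0222, 0.0107, 0.0004, 0.0001, -0.0001, -0.0]]]
ends [0.588  0.0922 0.12  ] [-9.000e+01  1.000e-02 -6.081e+01]
```

Call:
{"name": "move_arm", "arguments": {
  "steps": [
    [[-0.6, 0.02, 0, 0, 0, 0, 0], [-0.6, 0.03, 0, 0.001, 0, 0, 0], [-0.6, 0.03, 0.01, 0, 0, 0, 0], [-0.6, 0.02, 0.02, 0.001, 0, 0, 0], [-0.6, 0.011, 0.017, 0, 0, 0, 0], [-0.6, 0, 0.007, 0, 0, 0, 0], [-0.6, 0, 0, 0, 0, 0, 0], [-0.6, 0, 0, 0, 0, 0, 0]]
  ]
}}

```text
clock: 13.1
tcp_pos: [0.5877, 0.093, 0.1199]
tcp_rot: [-90.1, 0.0, -60.8]
wrist_force: [-0.7, 0.0, 0.1]
finger_gap: 0.801
```

```bash
python3 - <<'E'
from m import *
p,R,o=pose();print(o['clock'],p,o['tcp_rot'],o['wrist_force'],o['finger_gap'])
f=grab('wrist','wrist16')
plan([.588,.0922,.042],-60.8,4,-.6)
E
```

```text
13.1 [0.58768447 0.09301296 0.11989122] [-9.00647058e+01  3.82323043e-02 -6.07892448e+01] [-0.68255101  0.00706342  0.05022613] 0.8006199617591694
[[[-0.6, 0.0002, 0.0197, -0.0002, -0.0001, 0.0001, -0.0], [-0.6, 0.0002, 0.0196, -0.0001, -0.0001, 0.0001, -0.0], [-0.6, 0.0002, 0.0197, -0.0002, -0.0001, 0.0001, -0.0], [-0.6, 0.0002, 0.0197, -0.0002, -0.0001, 0.0001, -0.0]]]
ends [0.588  0.0922 0.042 ] [-9.00e+01  1.00e-02 -6.08e+01]
```

View pics/wrist16.png

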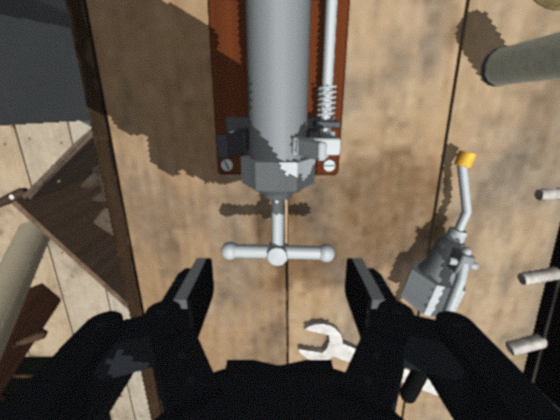

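```bash
python3 - <<'E'
from m import *
p,R,o=pose();f=ld('wrist16');g=lambda u,v,z:(R.inv().apply(onz(f,u,v,z)-p)*1e3).round(1)
print('tee',g(278,253.5,.065),'bar ends',g(230,250.5,.064),g(327,254,.064),'boss',g(277,196,.068),'rod',g(277.5,220,.0645))
E
```

```text
tee [20.8 55.7 -0.6] bar ends [ 18.9  56.6 -35.9] [21.7 56.7 35.6] boss [-24.   52.7  -1.3] rod [-5.3 56.2 -1. ]
```

Call:
{"name": "move_arm", "arguments": {
  "steps": [
    [[-0.6, 0.001, 0.02, -0.001, 0, 0, 0], [-0.6, 0, 0.025, 0, 0, 0, 0], [-0.6, 0, 0.02, 0, 0, 0, 0], [-0.6, 0, 0.013, 0, 0, 0, 0], [-0.6, 0, 0, 0, 0, 0, 0], [0.4, 0, 0, 0, 0, 0, 0], [1, 0, 0, 0, 0, 0, 0], [1, 0, 0, 0, 0, 0, 0], [1, 0, 0, 0, 0, 0, 0], [1, 0, 0, 0, 0, 0, 0]]
  ],
  "squeeze": 60
}}

```text
clock: 14.15
tcp_pos: [0.5882, 0.0909, 0.043]
tcp_rot: [-90.0, -0.0, -60.8]
wrist_force: [-0.6, -0.6, 1.9]
finger_gap: 0.075
```

Call:
{"name": "move_arm", "arguments": {
  "steps": [
    [[1, 0, 0, 0, 0, 0, 0], [1, 0, 0, 0, 0, 0, 0]]
  ]
}}

```text
clock: 14.35
tcp_pos: [0.5882, 0.0908, 0.0428]
tcp_rot: [-90.0, -0.0, -60.8]
wrist_force: [-0.3, -1.9, 3.4]
finger_gap: 0.08
```

```bash
python3 - <<'E'
from m import *
p,R,o=pose();print(o['clock'],p,o['tcp_rot'],o['wrist_force'],o['torque'],o['finger_gap'])
f=grab('wrist','wrist17');t=grab('scene','scene17')
i=t['image'][:,:,::-1][150:350,200:460]; cv2.imwrite('pics/scene17c.png',cv2.resize(i,None,fx=3,fy=3,interpolation=cv2.INTER_CUBIC))
E
```

```text
14.35 [0.58821876 0.09080232 0.04279926] [-8.99642677e+01 -3.55649090e-02 -6.08480002e+01] [-0.31084216 -1.89139816  3.38711888] [-0.16370615  0.16150656  0.12161244] 0.08009334554868223
```

View pics/wrist17.png

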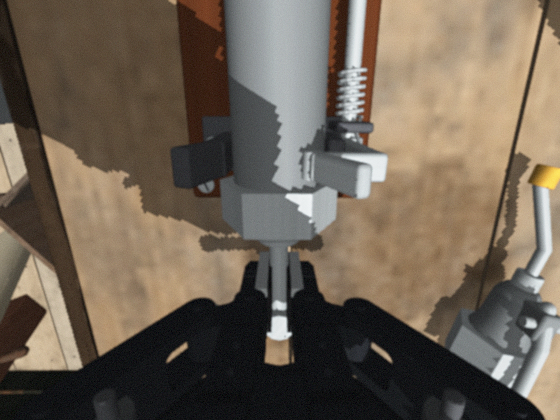

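View pics/scene17c.png

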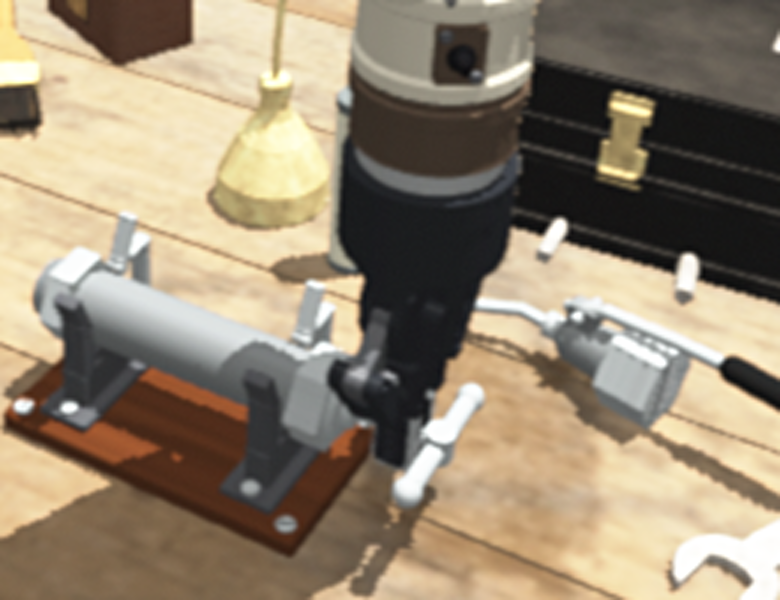

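Call:
{"name": "move_arm", "arguments": {
  "steps": [
    [[1, 0.004, 0, 0, 0, 0, 0], [1, 0.008, 0, 0, 0, 0, 0], [1, 0.01, 0, 0, 0, 0, 0], [1, 0.01, 0, 0, 0, 0, 0], [1, 0.006, 0, 0, 0, 0, 0], [1, 0.002, 0, 0, 0, 0, 0], [1, 0, 0, 0, 0, 0, 0]]
  ]
}}

```text
clock: 15.15
tcp_pos: [0.6063, 0.0585, 0.0417]
tcp_rot: [-90.0, 0.3, -60.7]
wrist_force: [-1.9, 8.2, 2.7]
finger_gap: 0.073
```

```bash
python3 - <<'E'
from m import *
p,R,o=pose();print(o['clock'],p,o['tcp_rot'],o['wrist_force'],o['torque'],o['finger_gap'])
e=p[:2]-np.array([.5882,.0908]);c,s=np.cos(np.radians(-60.8)),np.sin(np.radians(-60.8));print('moved x,z mm',1e3*(e@[c,s]),1e3*(e@[-s,c]))
F=o['wrist_force'][:2];print('F along,lat',F@[c,s],F@[-s,c])
f=grab('wrist','wrist18')
E
```

```text
15.15 [0.6063212  0.05848052 0.04171146] [-89.98623278   0.34611276 -60.74552843] [-1.8855539   8.23492446  2.69147258] [1.53377059 0.68635813 0.05532981] 0.07315273659800892
moved x,z mm 37.05298666484252 0.05102500011243021
F along,lat -8.108333048149277 2.371545814145964
```

View pics/wrist18.png

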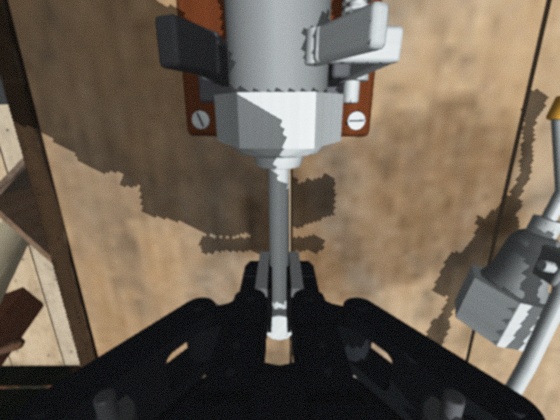

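Call:
{"name": "move_arm", "arguments": {
  "steps": [
    [[1, 0.006, 0, 0, 0, 0, 0], [1, 0.008, 0, 0, 0, 0, 0], [1, 0.006, 0, 0, 0, 0, 0], [1, 0.003, 0, 0, 0, 0, 0], [1, 0, 0, 0, 0, 0, 0], [1, 0, 0, 0, 0, 0, 0]]
  ]
}}

```text
clock: 15.8
tcp_pos: [0.6169, 0.0397, 0.0414]
tcp_rot: [-90.0, 0.5, -60.7]
wrist_force: [-4.8, 9.8, 0.9]
finger_gap: 0.079
```

```bash
cat > pull.py <<'E'
import sys
from m import *
n=sys.argv[1]
p,R,o=pose();print(o['clock'],p,o['tcp_rot'],o['wrist_force'],o['finger_gap'])
e=p[:2]-np.array([.5882,.0908]);c,s=np.cos(np.radians(-60.8)),np.sin(np.radians(-60.8));print('moved x,z mm',1e3*(e@[c,s]),1e3*(e@[-s,c]))
F=o['wrist_force'][:2];print('F along,lat',F@[c,s],F@[-s,c])
f=grab('wrist','wrist'+n);im=f['image'];cv2.imwrite('pics/w%sc.png'%n,cv2.resize(im[40:300,180:400],None,fx=2.3,fy=2.3,interpolation=cv2.INTER_CUBIC)[:,:,::-1])
t=grab('scene','scene'+n)
i=t['image'][:,:,::-1][220:350,260:400]; cv2.imwrite('pics/scene%sc.png'%n,cv2.resize(i,None,fx=4.5,fy=4.5,interpolation=cv2.INTER_CUBIC))
E
python3 pull.py 19
```

```text
15.8 [0.61690003 0.03966082 0.04138337] [-89.99554156   0.46972004 -60.68707604] [-4.75417804  9.75365593  0.94411479] 0.07923754963523837
moved x,z mm 58.64210632520665 0.10414223159376494
F along,lat -10.83355326867857 0.6083882874121056
```

View pics/w19c.png

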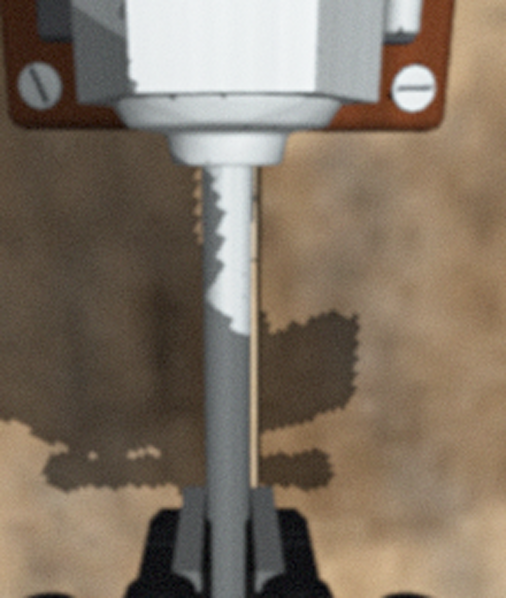

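View pics/scene19c.png

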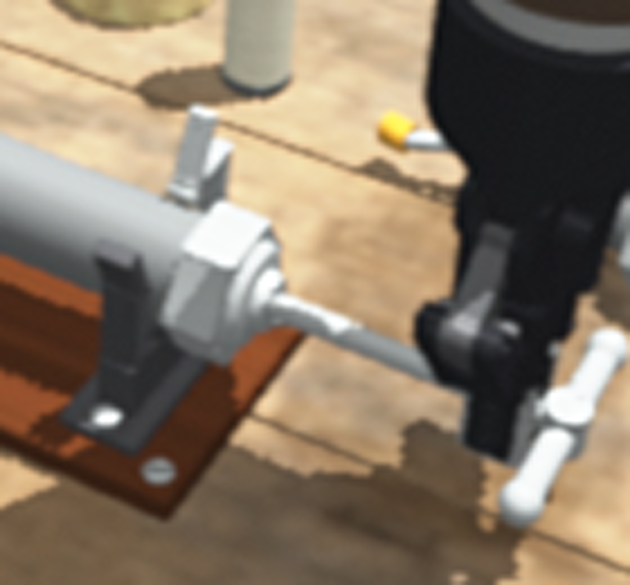

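Call:
{"name": "move_arm", "arguments": {
  "steps": [
    [[1, 0.002, 0, 0, 0, 0, 0], [1, 0.001, 0, 0, 0, 0, 0], [1, 0, 0, 0, 0, 0, 0], [1, 0, 0, 0, 0, 0, 0], [1, 0, 0, 0, 0, 0, 0]]
  ]
}}

```text
clock: 16.4
tcp_pos: [0.6182, 0.0374, 0.0413]
tcp_rot: [-90.0, 0.5, -60.7]
wrist_force: [-4.3, 10.2, 1.3]
finger_gap: 0.08
```

```bash
python3 pull.py 20
```

```text
16.4 [0.61819961 0.03736544 0.04133983] [-90.00211388   0.4836509  -60.66139142] [-4.32039256 10.22412023  1.29615296] 0.0800023723631082
moved x,z mm 61.2798040838621 0.11875798425707577
F along,lat -11.032605506679088 1.2165697617858404
```

View pics/w20c.png

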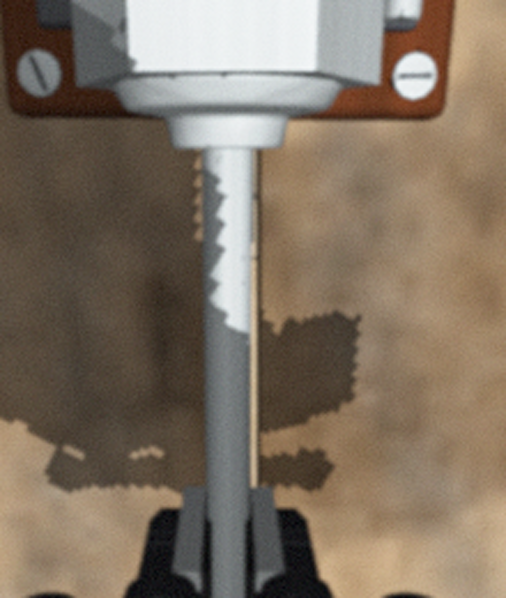

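View pics/scene20c.png

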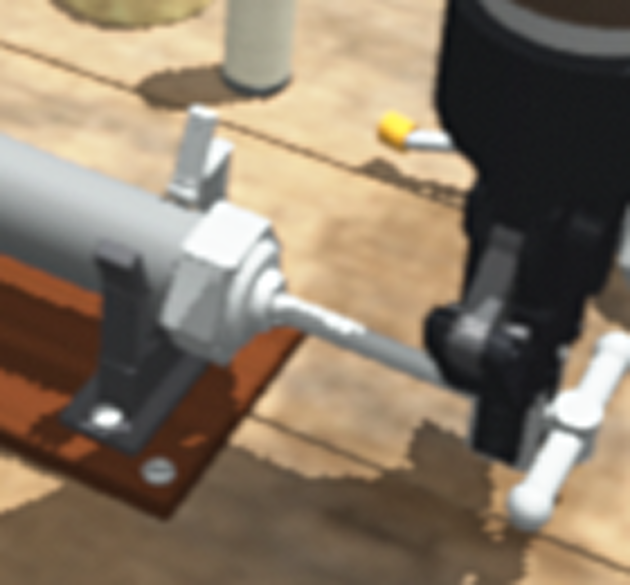

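Call:
{"name": "move_arm", "arguments": {
  "steps": [
    [[1, 0.002, 0, 0, 0, 0, 0], [1, 0, 0, 0, 0, 0, 0], [1, 0, 0, 0, 0, 0, 0], [1, 0, 0, 0, 0, 0, 0]]
  ]
}}

```text
clock: 16.9
tcp_pos: [0.6191, 0.0357, 0.0413]
tcp_rot: [-90.0, 0.5, -60.7]
wrist_force: [-3.8, 10.2, 2.3]
finger_gap: 0.081
```

```bash
python3 pull.py 21
```

```text
16.9 [0.61910605 0.03569341 0.04130007] [-90.00386674   0.49707105 -60.66084278] [-3.77323689 10.16316084  2.3455579 ] 0.08126100373874112
moved x,z mm 63.18157259082093 0.09429142548765437
F along,lat -10.712457530804528 1.6644543999792512
```

View pics/w21c.png

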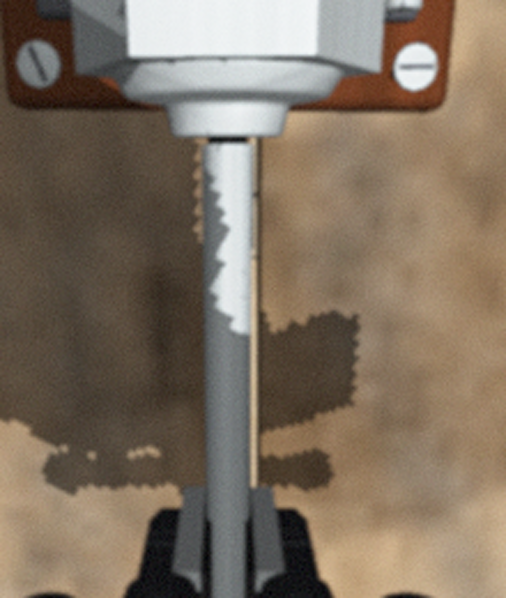

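View pics/scene21c.png

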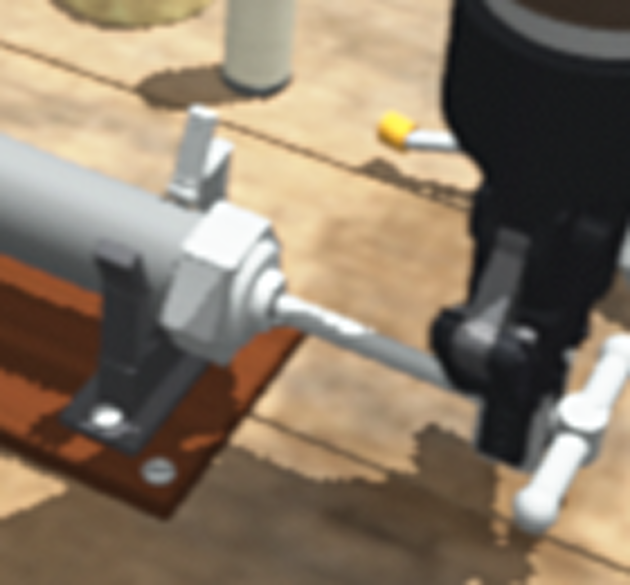

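```bash
python3 - <<'E'
from m import *
p,R,o=pose();f=ld('wrist21')
C=f['cam_to_world'][:3,3];print('cam in tool',R.inv().apply(C-p)*1e3)
g=lambda v,z:(R.inv().apply(onz(f,179.5+(227.5)/2.3,39.5+(v+.5)/2.3,z)-p)*1e3).round(1)
print('boss edge z70',g(137,.070),'z70',g(135,.07),'groove outer edge rod top z64.5',g(143.5,.0645))
im=f['image'];print(im[92:108,274:284].mean(axis=(1,2)).round(0))
for v in range(96,106): print(v,(R.inv().apply(onz(f,278.6,v,.0645)-p)*1e3).round(1)[0],(R.inv().apply(onz(f,278.6,v,.070)-p)*1e3).round(1)[0])
E
```

```text
cam in tool [ -80.45135363 -142.28796831    0.51290493]
boss edge z70 [-83.4 -28.    0.4] z70 [-83.7 -28.    0.4] groove outer edge rod top z64.5 [-82.6 -22.5   0.3]
[231. 231. 230. 230. 230. 218. 172.  94.  28.  62. 149. 207. 220. 220.
 223. 222.]
96 -84.7 -84.5
97 -84.4 -84.2
98 -84.0 -83.9
99 -83.7 -83.5
100 -83.3 -83.2
101 -82.9 -82.8
102 -82.6 -82.5
103 -82.2 -82.2
104 -81.9 -81.8
105 -81.5 -81.5
```

The groove is now showing about 1.1 mm, and the target is 3 mm. I'll pull 2 mm more.

Call:
{"name": "move_arm", "arguments": {
  "steps": [
    [[1, 0.002, 0, 0, 0, 0, 0], [1, 0, 0, 0, 0, 0, 0], [1, 0, 0, 0, 0, 0, 0], [1, 0, 0, 0, 0, 0, 0], [1, 0, 0, 0, 0, 0, 0]]
  ]
}}

```text
clock: 17.5
tcp_pos: [0.62, 0.0341, 0.0413]
tcp_rot: [-90.0, 0.5, -60.7]
wrist_force: [-4.1, 9.6, 1.7]
finger_gap: 0.079
```

```bash
python3 pull.py 22; python3 - <<'E'
from m import *
f=ld('wrist22');im=f['image'];print(im[88:108,276:283].mean(axis=(1,2)).round(0))
E
```

```text
17.5 [0.62004774 0.03406719 0.04129834] [-90.00225328   0.50848322 -60.6526959 ] [-4.14219806  9.55620848  1.70588099] 0.07861193573664277
moved x,z mm 65.06055021624597 0.12294717760950576
F along,lat -10.36263669188171 1.0462724825715632
[231. 232. 232. 228. 202. 136.  64.  26.  18.  22.  20.  17.  23.  75.
 160. 218. 230. 228. 227. 228.]
```

View pics/w22c.png

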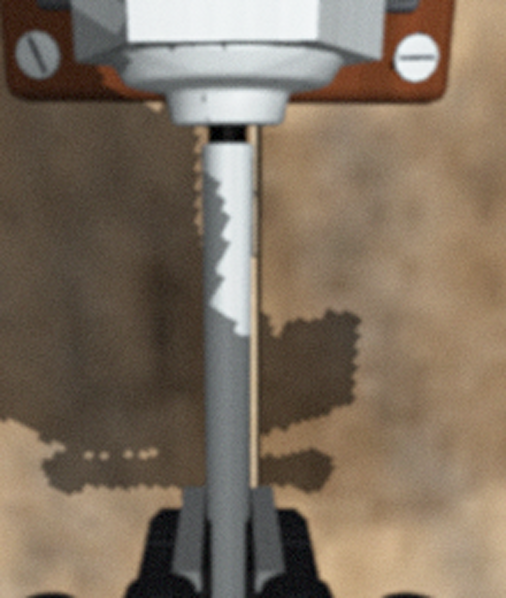

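View pics/scene22c.png

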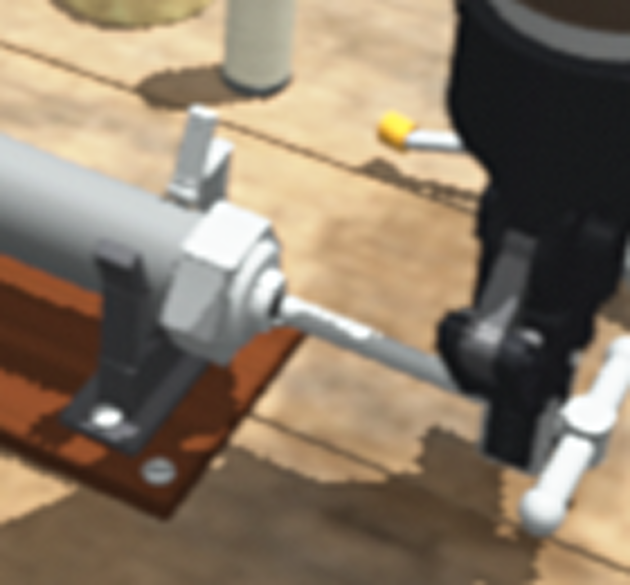

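The groove shows 8.4 px ≈ 3.0 mm, i.e. its middle is at the cap face. I'll check that it holds for a second and that everything else is in place.

Call:
{"name": "move_arm", "arguments": {
  "steps": [
    [[1, 0, 0, 0, 0, 0, 0], [1, 0, 0, 0, 0, 0, 0], [1, 0, 0, 0, 0, 0, 0], [1, 0, 0, 0, 0, 0, 0], [1, 0, 0, 0, 0, 0, 0], [1, 0, 0, 0, 0, 0, 0], [1, 0, 0, 0, 0, 0, 0], [1, 0, 0, 0, 0, 0, 0], [1, 0, 0, 0, 0, 0, 0], [1, 0, 0, 0, 0, 0, 0]]
  ]
}}

```text
clock: 18.6
tcp_pos: [0.6201, 0.0341, 0.0413]
tcp_rot: [-90.0, 0.5, -60.7]
wrist_force: [-3.7, 10.7, 1.9]
finger_gap: 0.082
```

```bash
python3 pull.py 23; python3 - <<'E'
from m import *
f=ld('wrist23');im=f['image'];print(im[88:108,276:283].mean(axis=(1,2)).round(0))
E
```

```text
18.6 [0.62005252 0.03405406 0.04128594] [-90.00318921   0.50632723 -60.65264852] [-3.67718437 10.677448    1.8925586 ] 0.08163472858725647
moved x,z mm 65.0743428409298 0.1207099758819093
F along,lat -11.114529997834818 1.999200720380594
[231. 231. 232. 229. 202. 138.  65.  25.  19.  21.  22.  19.  21.  75.
 161. 219. 230. 228. 227. 227.]
```

View pics/scene23.png

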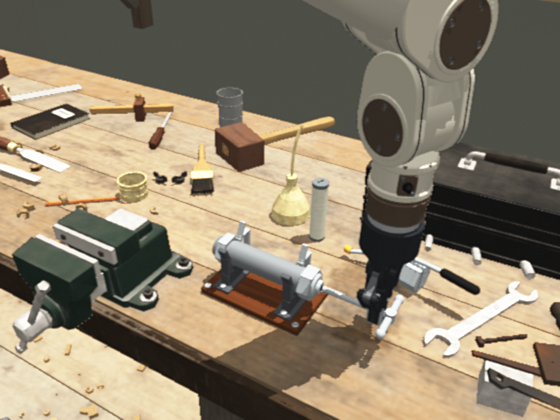

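The hold is steady: same groove width, 11.1 N, jaw shut and the other items undisturbed. I'll hand the job in.

```bash
python3 -c "
from workcell import r
print(r.job_done())"
```

```text
the job is handed in; nothing more can be done
None
```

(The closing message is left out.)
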